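# Tidy the shelf and shut the box on its folding stay

### The arm

A 6-joint arm with a two-finger parallel gripper is mounted at the origin on the work surface. World frame = base frame: x ahead of the robot, y to its left, z up, the work surface at z = 0. Lengths are in m, angles in degrees, forces in N, time in s.
With the tool pointing down it reaches from about 0.35 to 0.8 m from the base axis. Payload 7.3 kg.
Tool frame: the origin (TCP) lies midway between the tips of the shut fingers; the grasp point (between the pads) lies arm.tcp_to_grasp behind it (arm.tcp_to_grasp is the distance from the TCP to the grasp point, in m); z points along the fingers, y is the direction in which the jaws open and shut (so a half turn about z gives the same grasp; the last joint's range is limited). The gripper opens to 85 mm and grips with 20 to 120 N. Pads are 22 mm wide; open, the fingers measure 114 mm over their backs; the gripper's body (76 mm by 85 mm) begins 54 mm behind the grasp point. The pads swing forward as they close: fully open they stand 13 mm farther back than shut.
Start: joints at [60.676, 19.595, 87.324, -0, 73.075, -8.365], TCP at [0.188, 0.49, 0.231] pointing down, gripper open.
Joint ranges: [-145.02, 145.02], [-44.19, 115.74], [2.07, 154.8], [-57.11, 237.11], [16.16, 152.29], [-177.93, 177.93]. Speed limits (degrees/s): [147.25, 147.25, 180, 180, 180, 180].

### API

Orientations are given as [roll, pitch, yaw] about the fixed x, y, z axes, in that order (R = Rz(yaw) Ry(pitch) Rx(roll)).
In Python, from cell import arm, cams gives the robot as it stands.
- The arm moves only by the tool carry_out, never from a script. Its argument "moves" is text: rows parted by semicolons, each of 7 numbers parted by spaces: the shift along the tool's x, y, z in units of 50 mm (1.0 is 50 mm), then the turn, a rotation vector about the tool's x, y, z in units of 5 degrees (1.0 is 5 degrees), then the opening, from 0 (shut) to 1 (fully open). A call has 1 to 20 rows; each row is the pose to reach, as a shift and turn from the pose commanded when the call began, along the tool's axes at that moment; what a row does not reach only later rows make up. A row lasts 1/8 s, in which the tool goes at most 62.5 mm and 10.7 degrees, less where a joint would pass 70% of its speed; a pose out of reach is approached as far as the arm can. A call with a gripper value outside its range is refused whole. The fingers move at their own pace and stop on an object; "grip_force" is the grip in N (left out, the last holds). Time passes only in rows, so rows that repeat a pose let the fingers close. It gives the time, the measured TCP pose, the force and the opening at its end, in the units of the state.
- arm.get_obs(): the state, without advancing time (a new reading comes with each control period).
- cams.grab_frame(name): name is "side" or "top" or "wrist"; returns the picture (400x640x3 uint8, red, green, blue); there is no depth.
- cams.camera_model(name): a dict with "camera_matrix" (3x3 intrinsics, pixels), "position" and "orientation" of the camera in the world. Camera axes: x right, y up, looking along -z (the intrinsics and any distortion apply to the point x, -y, -z); pixel columns grow to the right and rows downward; lengths in m; the calibration is good to about 2 mm. The wrist camera is an equidistant fisheye: a pixel r from the principal point sees the ray r / f radians off the axis. A picture is of the moment at which its call begins: read the wrist's pose just before it. camera_model takes no time and is no camera call; for the wrist camera it gives the pose at the moment of the call.
- arm.sign_off(): hands the job in, once; it reports no verdict.
The state is a dict: "clock": time; "joints": joint angles; "dq": joint speeds; "joint_efforts": joint torques, N m; "tool_pos": TCP position; "eef_rot": TCP orientation; "contact_force": force on the tool from outside, world axes, zero at the start; "moment": the same for the moment, N m; "opening": opening from 0.0 (shut) to 1.0 (fully open).
Only numpy, scipy, OpenCV 4.12 (cv2) and the standard library are available. Lean on these libraries where they do the work, as an engineer would, in place of code of your own. Each camera call takes 0.05 s, during which the arm holds its last target.

### The job

Tidy this shelf: put every small thing that is out (of the remote, the stapler, the plug charger, the pocket torch and the tape measure) into the wooden box, and clear the blue bottle away from the box's stay by standing it upright on the cork coaster. Only then lift the knob at the knee of the folding stay past centre to unlock it and gently lower the lid until it is fully shut, leaving the mug, candle and shaker where they are.

Things in the scene. Friction and masses are not known exactly. Their poses are not given: they have to be found in the camera images.
- keepbox: Open wooden box fixed to the shelf, outside 210 (its x, depth) x 316 (its y, width) x 75 mm high, walls and floor 8 mm thick. Origin: centre of its underside, on the shelf top; z up, -x its front (towards the robot). The lid hinges on the back top edge (x = +105, z = 75, axis along y); open, it leans forward 10 degrees over the back of the box, so load in the middle or front half.
- lid (a joint): Lid hinge, rad. 0: open, 80 degrees up, held by the locked stay; grows as the lid comes down; 1.396: fully shut. The lid is a board 205 (front to back) x 300 x 10 mm, 0.35 kg, on a stiff friction hinge: it stays where it is left, a few newtons at its front edge move it, but it cannot be lowered while the stay is locked. It rises 0.01 rad as the knee passes centre.
- lid_edge (a point): Middle of the lid's front (free) edge, half-way through its 10 mm thickness, 207 mm from the hinge.
- stay_knee (a joint): Bend of the stay's knee, rad. 0: locked, resting on its stop just below the straight line; 0.20: straight (dead centre); above that unlocked, folding on upward and forward, about 2.9 when the lid is shut. It swings freely.
- stay_knob (a point): Middle of the knob at the stay's knee: a dark steel round bar, diameter 14 mm, level, along the box's y, standing out 40 mm (box y = -173 to -213; this point -195). Locked: box x = +13, z = 94 mm. It moves on a circle of radius 70 mm about stay_pin, up and then to the front: 0.59 rad above the box's +x direction when locked, 2.68 rad with the lid shut; so moved it takes the lid down.
- bottle_cap (a point): Centre of the black screw cap (32 mm diameter, 30 mm high) of the blue glass bottle: bottle 58 mm in diameter, 160 mm high, 0.3 kg; this point lies 145 mm above its underside. z is the bottle's axis, up. It stands beside the box, where the stay's knob has to swing.
- coaster: Round cork coaster, 96 mm in diameter, 4 mm thick, fixed. Origin: centre of its underside.
- stand: Clear acrylic stand of two stepped levels, fixed, 190 (its x) x 180 mm. Origin: centre of its underside; the lower level (top at 40 mm) is its front part, x = -95 to +15 mm, the upper level (top at 90 mm) its back part, x = +15 to +95 mm.
- remote_mid (a point): Centre of the black remote control, 140 (x) x 40 (y) x 18 (z) mm, 0.11 kg, lying on the stand's lower level. None if absent.
- stapler_mid (a point): Centre of the small black stapler, 85 (x) x 26 (y) x 36 (z) mm, 0.12 kg, on the stand's upper level. None if absent.
- charger_mid (a point): Centre of the white plug charger, a block 55 (x) x 36 (y) x 30 (z) mm with two thin pins standing out 19 mm at its +x end, 0.09 kg, on the shelf top. None if absent.
- torch_mid (a point): Centre of the aluminium pocket torch, a square bar 95 (x) x 24 x 24 mm, 0.10 kg, on the shelf top. None if absent.
- tape_mid (a point): Centre of the grey tape measure standing on edge, 60 (x) x 34 (y) x 50 (z) mm, 0.16 kg, on the shelf top. None if absent.
- mug: White mug, 76 mm wide, 85 mm high, a bystander. Origin: centre of its underside.
- candle: Amber candle jar with a wooden lid, 72 mm wide, 82 mm high, a bystander. Origin: centre of its underside.
- shaker: White salt shaker with a steel top, 42 mm wide, 80 mm high, a bystander. Origin: centre of its underside.
- stay_pin (a point): Lower pin of the folding steel stay, on which its lower arm (70 mm from pin to knee) turns: box x = -45, z = 55 mm, outside the box's -y side wall. The arms lie in the box's x-z plane at box y = -161 to -173; the upper arm, 113 mm long, runs from the knee to a pin on the lid's side 100 mm from the hinge.

How it is judged (in metres and radians):
On the way, in this order (a step that is already met when the one before it is completed fails the run):
1. everything that was out lies in the box and the bottle stands upright on the coaster, with the lid still up (x of remote_mid in the frame of keepbox between -0.1 and 0.1 m and y of remote_mid in the frame of keepbox between -0.152 and 0.152 m and z of each of remote_mid, stapler_mid, charger_mid, torch_mid, tape_mid in the frame of keepbox below 0.073 m and x of stapler_mid in the frame of keepbox between -0.1 and 0.1 m and y of stapler_mid in the frame of keepbox between -0.152 and 0.152 m and x of charger_mid in the frame of keepbox between -0.1 and 0.1 m and y of charger_mid in the frame of keepbox between -0.152 and 0.152 m and x of torch_mid in the frame of keepbox between -0.1 and 0.1 m and y of torch_mid in the frame of keepbox between -0.152 and 0.152 m and x of tape_mid in the frame of keepbox between -0.1 and 0.1 m and y of tape_mid in the frame of keepbox between -0.152 and 0.152 m and horizontal distance between bottle_cap and coaster below 0.025 m and angle between bottle_cap's own z axis and vertical below 0.1 rad and height (world z) of bottle_cap between 0.14 and 0.153 m and value of joint lid below 0.15 rad), for 0.2 s.
2. the stay's knee has been lifted past centre (value of joint stay_knee above 0.3 rad), for 0.1 s.
At the end, for the whole second after the job is handed in: The lid is shut (within 0.046 rad, about 9 mm at its front edge) and still, every thing that was out lies in the box, and the bottle stands upright (within 0.1 rad) on the coaster, its axis within 25 mm of the coaster's centre (x of remote_mid in the frame of keepbox between -0.1 and 0.1 m and y of remote_mid in the frame of keepbox between -0.152 and 0.152 m and z of each of remote_mid, stapler_mid, charger_mid, torch_mid, tape_mid in the frame of keepbox below 0.073 m and x of stapler_mid in the frame of keepbox between -0.1 and 0.1 m and y of stapler_mid in the frame of keepbox between -0.152 and 0.152 m and x of charger_mid in the frame of keepbox between -0.1 and 0.1 m and y of charger_mid in the frame of keepbox between -0.152 and 0.152 m and x of torch_mid in the frame of keepbox between -0.1 and 0.1 m and y of torch_mid in the frame of keepbox between -0.152 and 0.152 m and x of tape_mid in the frame of keepbox between -0.1 and 0.1 m and y of tape_mid in the frame of keepbox between -0.152 and 0.152 m and horizontal distance between bottle_cap and coaster below 0.025 m and angle between bottle_cap's own z axis and vertical below 0.1 rad and height (world z) of bottle_cap between 0.14 and 0.153 m and value of joint lid above 1.35 rad and velocity of joint lid below 0.1 rad/s); the robot touches nothing.
It fails at once if the lid is slammed (coming down faster than 1.5 rad/s once more than 0.4 rad below open) (velocity of joint lid above 1.5 rad/s and value of joint lid above 0.4 rad).
It fails at once if the mug, candle or shaker is shifted by more than 40 mm (distance of any of mug, candle, shaker from where it was at the start of the episode above 0.04 m).
Of remote, stapler, charger, torch, tape only 3 to 4 are there at a start; the rules pass over those that are not, and their reading is None.
At some moment in a run one of charger, torch, tape may be knocked a few centimetres aside while the robot is not near it.
Once in a run the grip may slacken for a moment while it holds something.
It also fails if it takes over 210 s, if anything falls off the work surface, if the arm or the gripper's body presses on something with over 40 N, if the wrist force passes 120 N, or if a joint passes its speed limit or range.

## Working session

There is one attempt and no reset: what is moved stays moved. The work goes in short steps, Python scripts to look and compute and a tool call to move; the robot and the scene stay as the last step left them, time stands still between calls to the robot, and variables do not carry over. Pictures are saved under pics/ and viewed, and the job is handed in when it is done.

Besides the shell and the picture viewer there is one more tool, called as a command line: name --argument value ..., lists and objects as JSON in quotes. carry_out: Moves the arm, as the interface text tells. Its arguments: {"type":"object","properties":{"moves":{"type":"string"},"grip_force":{"type":"number"}},"required":["moves"]}

```bash
ls; mkdir -p pics
python3 - <<'E'
from cell import arm,cams
import cv2,numpy as np
o=arm.get_obs()
print(o, arm.tcp_to_grasp)
for n in ["side","top","wrist"]:
    m=cams.camera_model(n); print(n,m)
    im=cams.grab_frame(n); cv2.imwrite(f"pics/{n}0.png",im[:,:,::-1])
E
```

```text
pics
{'clock': 0.0, 'joints': array([ 6.06776604e+01,  1.96382646e+01,  8.73773198e+01,  1.36609680e-03,
        7.30721038e+01, -8.36453644e+00]), 'dq': array([-0.0584153 ,  0.10475816,  0.01204024, -0.02303631, -0.14218185,
       -0.21021818]), 'joint_efforts': array([ 1.60673946e-03, -4.33673930e+01, -2.46020132e+01, -6.69081260e-05,
        7.58726295e-03, -2.62111314e-06]), 'tool_pos': array([0.18755796, 0.48994056, 0.23060883]), 'eef_rot': array([-1.79913435e+02, -1.40484540e-02,  1.59041787e+02]), 'contact_force': array([-0.35010256,  0.61848022,  0.03731797]), 'moment': array([0.00021572, 0.03113377, 0.00157261]), 'opening': 0.9979065378689321} 0.0187
side {'camera_matrix': array([[441.29559079,   0.        , 321.43317642],
       [  0.        , 441.29559079, 201.71047221],
       [  0.        ,   0.        ,   1.        ]]), 'position': array([-0.10454799, -0.97151894,  0.87173596]), 'orientation': array([ 59.56311382,  -0.13040125, -30.8573918 ])}
top {'camera_matrix': array([[449.46830213,   0.        , 316.49149757],
       [  0.        , 449.46830213, 199.91309257],
       [  0.        ,   0.        ,   1.        ]]), 'position': array([0.30331554, 0.01933159, 1.40736275]), 'orientation': array([  9.51884736,  -0.32198699, -90.57540188])}
wrist {'camera_matrix': array([[309.70691629,   0.        , 319.7943242 ],
       [  0.        , 309.70691629, 195.80824382],
       [  0.        ,   0.        ,   1.        ]]), 'position': array([0.11225599, 0.51917677, 0.37328309]), 'orientation': array([-1.83567658e+01,  3.98382759e-02,  6.90538845e+01])}
```

View pics/side0.png

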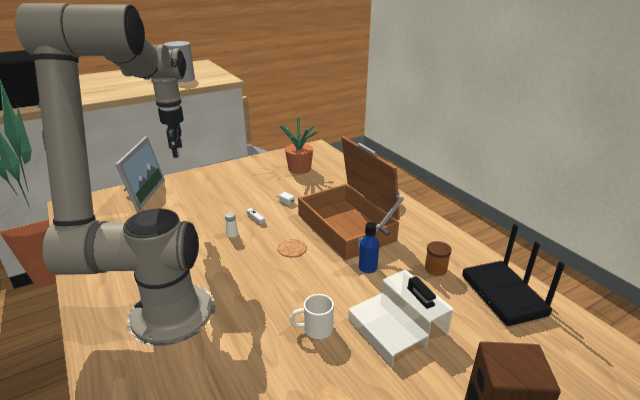

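View pics/top0.png

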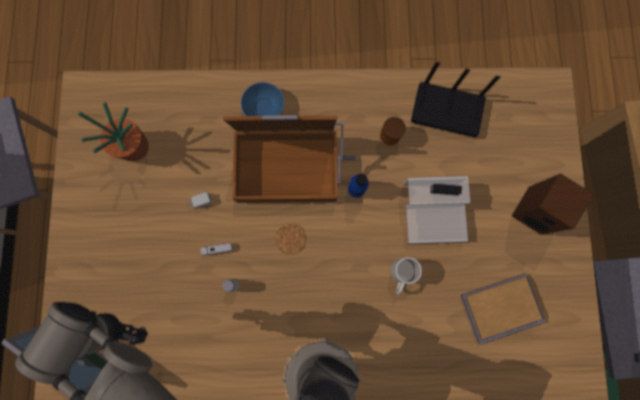

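View pics/wrist0.png

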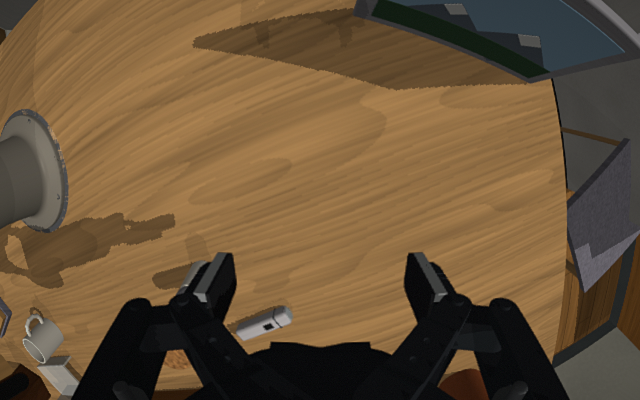

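The side and top views show three things out: the stapler (top image ~447,189), the charger (~200,200) and the torch (~216,249). The bottle is at ~358,186, the coaster at ~290,238, and I see no remote or tape. I'll enlarge the pictures and measure.

```bash
cat > h.py <<'E'
import numpy as np, cv2
from scipy.spatial.transform import Rotation as R
from cell import arm,cams
def Rm(e): return R.from_euler('xyz',e,degrees=True).as_matrix()
def ray(n,uv,m=None):
    m=m or cams.camera_model(n); K=m['camera_matrix']; 
    x=(uv[0]-K[0,2])/K[0,0]; y=(uv[1]-K[1,2])/K[1,1]
    if n=='wrist':
        r=np.hypot(x,y); s=np.sin(r)/r if r>1e-9 else 1.; d=np.array([x*s,-y*s,-np.cos(r)])
    else: d=np.array([x,-y,-1.])
    return m['position'],Rm(m['orientation'])@d
def onz(n,uv,z,m=None):
    p,d=ray(n,uv,m); return p+d*(z-p[2])/d[2]
def proj(n,P,m=None):
    m=m or cams.camera_model(n); K=m['camera_matrix']
    c=Rm(m['orientation']).T@(np.asarray(P,float)-m['position']); v=np.array([c[0],-c[1],-c[2]])
    if n=='wrist':
        r=np.hypot(v[0],v[1]); th=np.arctan2(r,v[2]); v=np.array([v[0]/r*th,v[1]/r*th,1.])
    else: v=v/v[2]
    return (K@v)[:2]
def tri(pairs):
    A=np.zeros((3,3));b=np.zeros(3)
    for p,d in pairs:
        d=d/np.linalg.norm(d); M=np.eye(3)-np.outer(d,d); A+=M;b+=M@p
    X=np.linalg.solve(A,b)
    return X,[np.linalg.norm(np.cross(X-p,d/np.linalg.norm(d))) for p,d in pairs]
def crop(f,x0,y0,x1,y1,s,out):
    im=cv2.imread(f)[y0:y1,x0:x1]; cv2.imwrite(out,cv2.resize(im,None,fx=s,fy=s,interpolation=cv2.INTER_CUBIC))
def tomove(Pt,eul,obs=None):
    "shift(units) and rotvec(units) from measured pose to target TCP pose"
    o=obs or arm.get_obs(); R0=Rm(o['eef_rot'])
    return R0.T@(np.asarray(Pt)-o['tool_pos'])/0.05, R.from_matrix(R0.T@Rm(eul)).as_rotvec(degrees=True)/5
E
python3 - <<'E'
from h import *
crop('pics/top0.png',180,100,380,300,4,'pics/t1.png') if 0 else None
crop('pics/top0.png',190,105,350,255,4,'pics/t1.png')
crop('pics/top0.png',330,110,490,260,4,'pics/t2.png')
crop('pics/side0.png',220,130,420,280,4,'pics/s1.png')
E
```

```text
(no output)
```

View pics/t1.png

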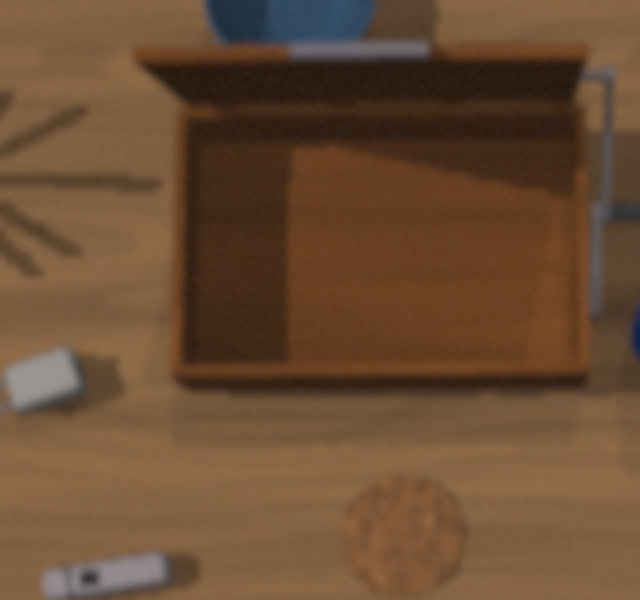

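View pics/t2.png

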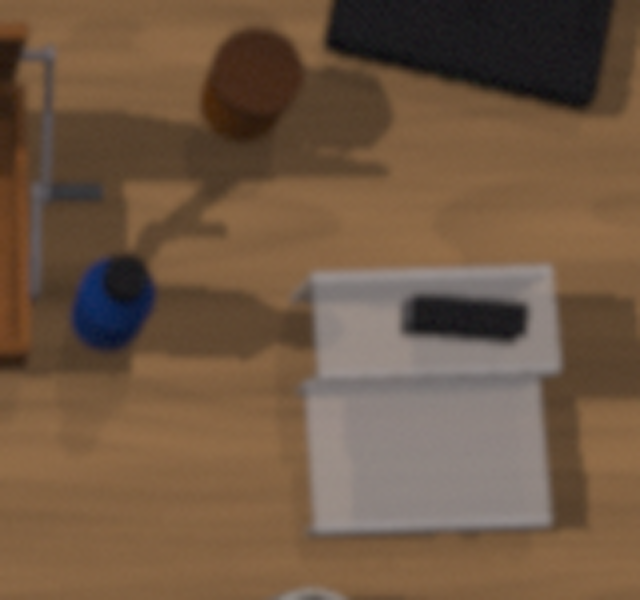

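View pics/s1.png

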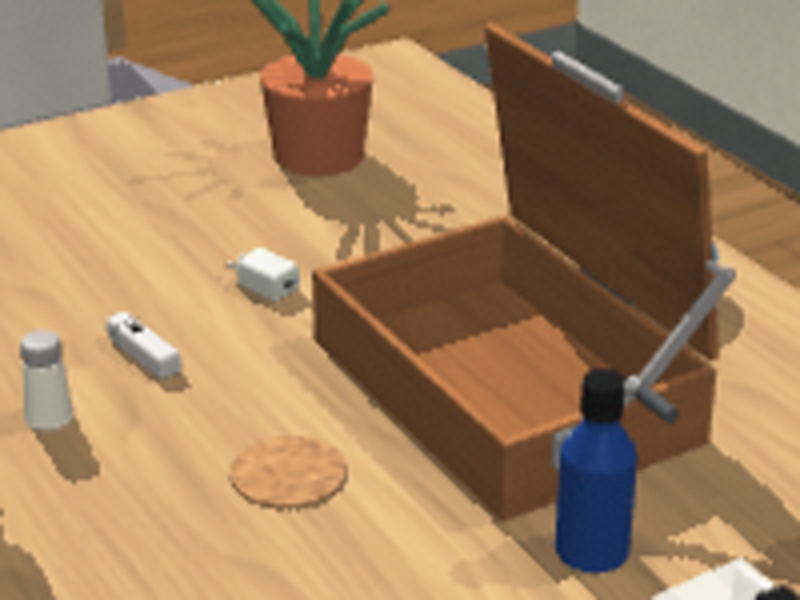

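Run:
```python
from h import *
np.set_printoptions(precision=4,suppress=True)
T=lambda u,v,ox,oy:(ox+(u+.5)/4-.5,oy+(v+.5)/4-.5)
a=lambda u,v:T(u,v,190,105); b=lambda u,v:T(u,v,330,110); s=lambda u,v:T(u,v,220,130)
for n,uv in dict(FL=a(175,375),FR=a(588,376),BL=a(180,107)).items(): print('box',n,onz('top',uv,.075))
for n,uv in dict(F1=s(314,272),FR=s(503,446),BR=s(714,372)).items(): print('sidebox',n,onz('side',uv,.075))
# coaster
print('coaster top',onz('top',a(405,536),.004),'side',onz('side',s(289,471),.004))
# masks
def blobs(n,f,cond,roi):
    im=cv2.imread(f); hsv=cv2.cvtColor(im,cv2.COLOR_BGR2HSV); m=cond(hsv).astype(np.uint8)
    k=np.zeros_like(m); x0,y0,x1,y1=roi; k[y0:y1,x0:x1]=m[y0:y1,x0:x1]
    cs,_=cv2.findContours(k,cv2.RETR_EXTERNAL,cv2.CHAIN_APPROX_NONE); c=max(cs,key=cv2.contourArea)
    r=cv2.minAreaRect(c); M=cv2.moments(c); return r,(M['m10']/M['m00'],M['m01']/M['m00']),c
white=lambda h:(h[...,1]<60)&(h[...,2]>110)
for nm,roi,z in [('torch',(195,238,238,262),.024),('charger',(188,188,215,212),.030)]:
    r,c,_=blobs('top','pics/top0.png',white,roi); print(nm,r,c)
    bp=cv2.boxPoints(r); W=np.array([onz('top',p,z) for p in bp]); print(W[:,:2], W.mean(0)[:2], np.linalg.norm(np.diff(W,axis=0),axis=1))
dark=lambda h:(h[...,2]<60)
r,c,_=blobs('top','pics/top0.png',dark,(425,180,467,200)); print('stapler',r,c)
bp=cv2.boxPoints(r); W=np.array([onz('top',p,.126) for p in bp]); print(W[:,:2],W.mean(0)[:2], np.linalg.norm(np.diff(W,axis=0),axis=1))
# bottle cap top: top & side
print('cap top', onz('top',b(127,277),.16),'side',onz('side',s(603,380),.16))
print(tri([ray('top',b(127,277)),ray('side',s(603,382))]))
print('knob tip', tri([ray('top',b(102,192)),ray('side',s(668,408))]), 'knee',tri([ray('top',b(40,192)),ray('side',s(637,390))]))
print('shaker', onz('side',s(48,420),0),'mug',onz('top',(407,270),.085),'candle',onz('top',b(253,75),.082))
print('stand', [onz('top',b(*p),z)[:2] for p,z in [((313,275),.09),((552,268),.09),((560,372),.09),((306,388),.04),((545,378),.04),((550,526),.04),((313,532),.04)]])
```

```text
box FL [0.5336 0.2593 0.075 ]
box FR [ 0.53  -0.051  0.075]
box BL [0.7431 0.2597 0.075 ]
sidebox F1 [0.5349 0.2597 0.075 ]
sidebox FR [ 0.5328 -0.0528  0.075 ]
sidebox BR [ 0.7404 -0.0543  0.075 ]
coaster top [0.4168 0.0902 0.004 ] side [0.4182 0.0896 0.004 ]
torch ((215.5811004638672, 248.48648071289062), (7.39795446395874, 30.249412536621094), 80.53767395019531) (215.46484018264837, 248.34885844748857)
[[0.3912 0.3672]
 [0.4056 0.2763]
 [0.3832 0.2721]
 [0.369  0.3628]] [0.3873 0.3196] [0.0921 0.0227 0.0918]
charger ((199.35826110839844, 199.13143920898438), (10.841166496276855, 18.666912078857422), 68.96248626708984) (199.44040404040402, 199.13030303030303)
[[0.5456 0.406 ]
 [0.5663 0.3526]
 [0.5343 0.3396]
 [0.5137 0.3928]] [0.54   0.3727] [0.0572 0.0346 0.057 ]
stapler ((446.1470031738281, 189.0882110595703), (28.070920944213867, 8.743401527404785), 4.398705005645752) (446.1830535571542, 189.12390087929654)
[[ 0.5373 -0.325 ]
 [ 0.563  -0.3284]
 [ 0.5559 -0.4096]
 [ 0.5302 -0.406 ]] [ 0.5466 -0.3673] [0.026  0.0816 0.026 ]
cap top [ 0.5718 -0.1178  0.16  ] side [ 0.5735 -0.1191  0.16  ]
(array([ 0.573 , -0.1184,  0.1578]), [np.float64(0.0008921047195080886), np.float64(0.0008921047195081573)])
knob tip (array([ 0.6491, -0.107 ,  0.1019]), [np.float64(0.00037497883509076633), np.float64(0.00037497883509059177)]) knee (array([ 0.6533, -0.0617,  0.0909]), [np.float64(0.0006258380214064935), np.float64(0.0006258380214063922)])
shaker [0.2757 0.2665 0.    ] mug [ 0.3158 -0.2517  0.085 ] candle [ 0.7464 -0.2275  0.082 ]
stand [array([ 0.5871, -0.265 ]), array([ 0.5909, -0.445 ]), array([ 0.5118, -0.4457]), array([ 0.509 , -0.2666]), array([ 0.5151, -0.4515]), array([ 0.4012, -0.4479]), array([ 0.3983, -0.2671])]
```

Everything agrees to within 2 mm or so:
- **Box:** centre about (0.6375, 0.103), yaw close to 0.
- **Coaster:** (0.4175, 0.090).
- **Bottle:** (0.572, -0.1185).
- **Cap height:** 0.158 m, against 0.16 expected.
- **Sizes:** measured sizes match the given ones.

Torch first: I'll work out a hover above it.

Run:
```python
from h import *
np.set_printoptions(precision=3,suppress=True)
print(tomove([.387,.3195,.12],[180,0,99]))
```

```text
(array([-4.944, -1.756,  2.217]), array([-0.012,  0.005, 12.008]))
```

carry_out --moves "-1.2 -0.45 0.5 0 0 2 1; -2.4 -0.9 1 0 0 4 1; -3.6 -1.3 1.6 0 0 6 1; -4.94 -1.76 2.2 0 0 8 1; -4.94 -1.76 2.2 0 0 10 1; -4.94 -1.76 2.2 0 0 12 1; -4.94 -1.76 2.2 0 0 12 1; -4.94 -1.76 2.2 0 0 12 1" --grip_force 40

```text
clock: 1.15
tool_pos: [0.3867, 0.32, 0.1214]
eef_rot: [180.0, -0.0, 99.3]
contact_force: [-0.1, -0.0, -0.2]
opening: 0.997
```

Run:
```python
from h import *
np.set_printoptions(precision=4,suppress=True)
o=arm.get_obs();print(o['tool_pos'],o['eef_rot'],o['clock'])
m=cams.camera_model('wrist');im=cams.grab_frame('wrist');cv2.imwrite('pics/w1.png',im[:,:,::-1])
print([proj('wrist',p,m) for p in [[.387,.3195,.024],[.3984,.3217,.024],[.540,.373,.03]]])
```

```text
[0.3867 0.32   0.1214] [179.9907  -0.0071  99.2677] 1.15
[array([319.6202, 198.2241]), array([333.7962, 197.8362]), array([501.649 , 169.7543])]
```

View pics/w1.png

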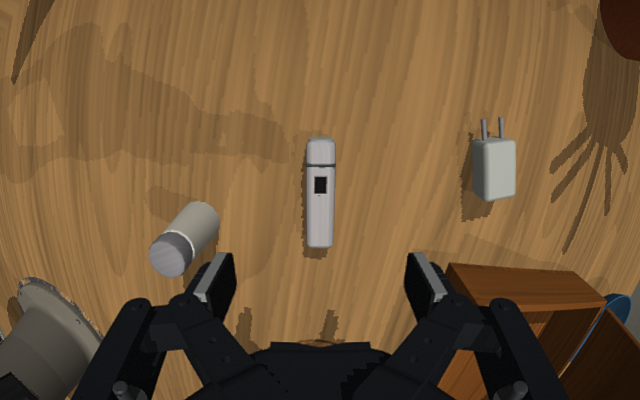

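The wrist view shows the torch centred at (320,194), where I predicted (320,198), and lined up between the jaws. The charger is at ~(495,168), also as predicted. Going down.

carry_out --moves "0 0 1 0 0 0 1; 0 0 1.8 0 0 0 1; 0 0 2.2 0 0 0 0.8; 0 0 2.38 0 0 0 0.6; 0 0 2.38 0 0 0 0.3; 0 0 2.38 0 0 0 0; 0 0 2.38 0 0 0 0; 0 0 2.38 0 0 0 0; 0 0 2.38 0 0 0 0"

```text
clock: 2.33
tool_pos: [0.3875, 0.3202, 0.0032]
eef_rot: [179.9, -0.0, 99.1]
contact_force: [-0.6, -0.6, 6.0]
opening: 0.269
```

carry_out --moves "0 0 -0.8 0 0 0 0; 0 0 -1.8 0 0 0 0; 0 0 -2.8 0 0 0 0; 0 0 -2.8 0 0 0 0"

```text
clock: 2.82
tool_pos: [0.3889, 0.3209, 0.1461]
eef_rot: [179.6, -0.2, 99.0]
contact_force: [-0.5, -0.6, -1.4]
opening: 0.273
```

Run:
```python
from h import *
np.set_printoptions(precision=3,suppress=True)
o=arm.get_obs(); print(o['tool_pos'],o['opening'],o['contact_force'])
print(tomove([.615,.19,.142],[180,0,90]))
print(tomove([.615,.19,.018],[180,0,90]))
```

```text
[0.389 0.321 0.146] 0.27318131878710644 [-0.477 -0.587 -1.353]
(array([-3.298,  4.053,  0.104]), array([ 0.086, -0.043,  1.81 ]))
(array([-3.305,  4.034,  2.583]), array([ 0.086, -0.043,  1.81 ]))
```

carry_out --moves "-0.8 1 0 0 0 0.8 0; -1.6 2 0.1 0 0 1.8 0; -2.5 3 0.1 0 0 1.8 0; -3.3 4.05 0.1 0 0 1.8 0; -3.3 4.05 0.1 0 0 1.8 0; -3.3 4.05 0.9 0 0 1.8 0; -3.3 4.05 1.8 0 0 1.8 0; -3.3 4.05 2.3 0 0 1.8 0; -3.3 4.05 2.56 0 0 1.8 0; -3.3 4.05 2.56 0 0 1.8 0"

```text
clock: 4.08
tool_pos: [0.6122, 0.1889, 0.0137]
eef_rot: [-179.9, 0.0, 90.1]
contact_force: [-0.2, -0.3, -0.4]
opening: 0.271
```

carry_out --moves "0 0 0 0 0 0 0.3; 0 0 0 0 0 0 0.5; 0 0 0 0 0 0 0.6; 0 0 -0.8 0 0 0 0.7; 0 0 -1.8 0 0 0 0.8; 0 0 -2.8 0 0 0 1; 0 0 -2.8 0 0 0 1"

```text
clock: 4.95
tool_pos: [0.6154, 0.1891, 0.1598]
eef_rot: [179.4, -0.1, 90.0]
contact_force: [-0.5, 0.1, -0.7]
opening: 1.001
```

Run:
```python
from h import *
np.set_printoptions(precision=3,suppress=True)
o=arm.get_obs(); print(o['tool_pos'],o['opening'],o['contact_force'],o['clock'])
m=cams.camera_model('wrist');im=cams.grab_frame('wrist');cv2.imwrite('pics/w2.png',im[:,:,::-1])
print(tomove([.540,.373,.13],[180,0,111]))
```

```text
[0.615 0.189 0.16 ] 1.0012415469020197 [-0.451  0.08  -0.727] 4.95
(array([ 3.684, -1.478,  0.532]), array([ 0.056, -0.001, -4.192]))
```

View pics/w2.png

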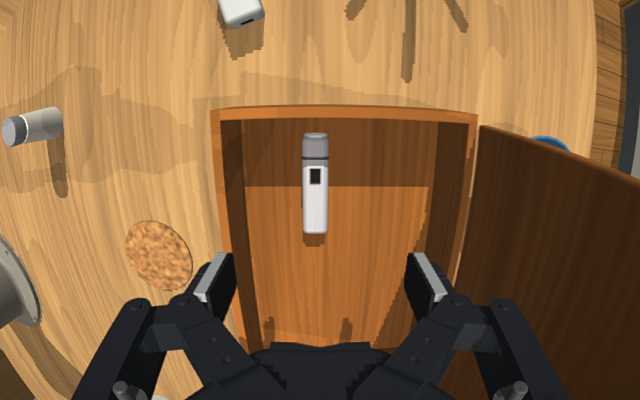

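The torch lies on the box floor at (315,183). On to the charger.

carry_out --moves "1 -0.4 0 0 0 -1 1; 2 -0.8 0.1 0 0 -2 1; 3 -1.2 0.3 0 0 -3 1; 3.68 -1.48 0.5 0 0 -4.2 1; 3.68 -1.48 0.5 0 0 -4.2 1; 3.68 -1.48 0.5 0 0 -4.2 1"

```text
clock: 5.75
tool_pos: [0.5385, 0.3719, 0.1282]
eef_rot: [-179.9, 0.0, 111.0]
contact_force: [0.2, -0.0, 0.6]
opening: 1.004
```

Run:
```python
from h import *
np.set_printoptions(precision=4,suppress=True)
o=arm.get_obs();print(o['tool_pos'],o['eef_rot'],o['clock'])
m=cams.camera_model('wrist');im=cams.grab_frame('wrist');cv2.imwrite('pics/w3.png',im[:,:,::-1])
print(proj('wrist',[.540,.373,.03],m))
```

```text
[0.5385 0.3719 0.1282] [-179.897     0.0353  110.9988] 5.75
[321.788  196.5886]
```

View pics/w3.png

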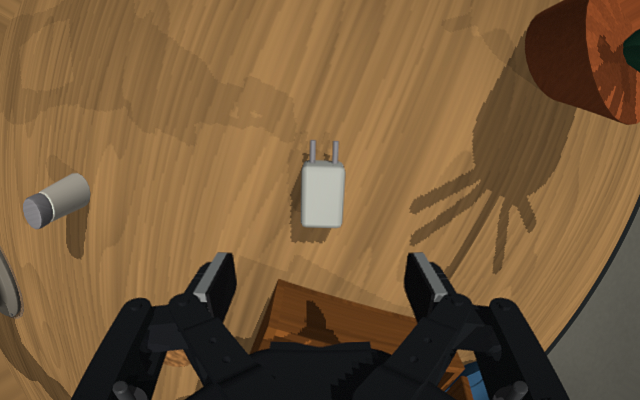

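The charger is centred at (323,194) between the jaws and square to them.

carry_out --moves "0 0 1 0 0 0 1; 0 0 1.8 0 0 0 1; 0 0 2.3 0 0 0 0.8; 0 0 2.46 0 0 0 0.6; 0 0 2.46 0 0 0 0.3; 0 0 2.46 0 0 0 0; 0 0 2.46 0 0 0 0; 0 0 2.46 0 0 0 0"

```text
clock: 6.8
tool_pos: [0.539, 0.3728, 0.007]
eef_rot: [179.9, -0.0, 111.0]
contact_force: [0.3, -0.1, -0.6]
opening: 0.415
```

carry_out --moves "0 0 -0.8 0 0 0 0; 0 0 -1.8 0 0 0 0; 0 0 -2.9 0 0 0 0; 0 0 -2.9 0 0 0 0"

```text
clock: 7.3
tool_pos: [0.5411, 0.3741, 0.1574]
eef_rot: [179.4, -0.1, 111.1]
contact_force: [0.2, 0.2, -1.6]
opening: 0.41
```

Run:
```python
from h import *
np.set_printoptions(precision=3,suppress=True)
o=arm.get_obs(); print(o['tool_pos'],o['opening'],o['contact_force'])
print(tomove([.615,.09,.145],[180,0,90]))
print(tomove([.615,.09,.017],[180,0,90]))
```

```text
[0.541 0.374 0.157] 0.40971879339826933 [ 0.16   0.192 -1.642]
(array([-5.833, -0.665,  0.232]), array([ 0.122, -0.039,  4.211]))
(array([-5.837, -0.694,  2.792]), array([ 0.122, -0.039,  4.211]))
```

carry_out --moves "-1 -0.1 0 0 0 0.8 0; -2 -0.2 0 0 0 1.8 0; -3 -0.3 0 0 0 2.8 0; -4 -0.4 0 0 0 3.6 0; -5 -0.6 0.1 0 0 4.2 0; -5.83 -0.67 0.2 0 0 4.2 0; -5.83 -0.67 0.2 0 0 4.2 0; -5.83 -0.67 1.2 0 0 4.2 0; -5.83 -0.67 2.1 0 0 4.2 0; -5.83 -0.67 2.6 0 0 4.2 0; -5.83 -0.67 2.74 0 0 4.2 0; -5.83 -0.67 2.74 0 0 4.2 0"

```text
clock: 8.8
tool_pos: [0.6115, 0.0896, 0.0146]
eef_rot: [-180.0, -0.0, 90.1]
contact_force: [0.1, 0.0, -0.9]
opening: 0.411
```

carry_out --moves "0 0 0 0 0 0 0.5; 0 0 0 0 0 0 0.6; 0 0 0 0 0 0 0.7; 0 0 -0.8 0 0 0 0.7; 0 0 -1.8 0 0 0 0.8; 0 0 -2.8 0 0 0 1; 0 0 -3 0 0 0 1"

```text
clock: 9.68
tool_pos: [0.614, 0.0886, 0.1686]
eef_rot: [179.6, -0.0, 90.0]
contact_force: [1.4, -0.3, 0.1]
opening: 1.003
```

Run:
```python
from h import *
np.set_printoptions(precision=3,suppress=True)
o=arm.get_obs(); print(o['tool_pos'],o['opening'],o['contact_force'],o['clock'])
m=cams.camera_model('wrist');im=cams.grab_frame('wrist');cv2.imwrite('pics/w4.png',im[:,:,::-1])
im=cams.grab_frame('top');cv2.imwrite('pics/top4.png',im[:,:,::-1])
print(tomove([.547,-.367,.25],[180,0,85]))
```

```text
[0.614 0.089 0.169] 1.0029418324791304 [ 1.377 -0.325  0.124] 9.675
(array([-9.109, -1.315, -1.694]), array([ 0.03 , -0.003,  1.008]))
```

View pics/w4.png

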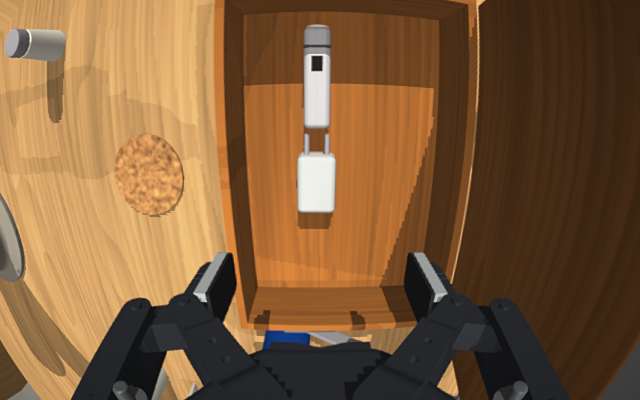

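View pics/top4.png

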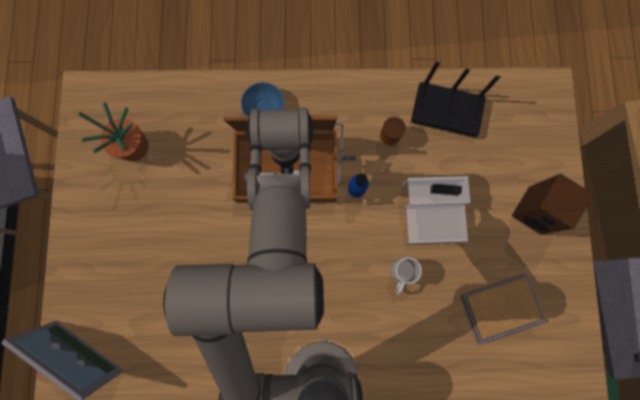

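The torch (316,80) and charger (316,182) are both in the box, with room left for the stapler. Now I'll lift and go over the stapler.

carry_out --moves "0 0 -0.8 0 0 0 1; -0.9 -0.1 -1.7 0 0 0.2 1; -1.9 -0.3 -1.7 0 0 0.4 1; -2.9 -0.4 -1.7 0 0 0.6 1; -3.9 -0.6 -1.7 0 0 0.8 1; -4.9 -0.7 -1.7 0 0 1 1; -5.9 -0.9 -1.7 0 0 1 1; -6.9 -1 -1.7 0 0 1 1; -7.9 -1.2 -1.7 0 0 1 1; -9.1 -1.3 -1.7 0 0 1 1; -9.1 -1.3 -1.5 0 0 1 1; -9.1 -1.3 -1.3 0 0 1 1; -9.1 -1.3 -1.3 0 0 1 1"

```text
clock: 11.4
tool_pos: [0.5473, -0.3647, 0.2272]
eef_rot: [-179.8, -0.2, 85.1]
contact_force: [-0.5, -0.1, -0.0]
opening: 1.003
```

Run:
```python
from h import *
np.set_printoptions(precision=4,suppress=True)
o=arm.get_obs();print(o['tool_pos'],o['eef_rot'],o['clock'])
m=cams.camera_model('wrist');im=cams.grab_frame('wrist');cv2.imwrite('pics/w5.png',im[:,:,::-1])
print(proj('wrist',[.547,-.367,.126],m))
print(tomove([.547,-.367,.106],[180,0,85]))
```

```text
[ 0.5473 -0.3647  0.2272] [-179.8233   -0.1517   85.1302] 11.4
[319.7512 199.1492]
(array([-0.0461, -0.0066,  2.4481]), array([-0.0166, -0.0159,  0.0287]))
```

View pics/w5.png

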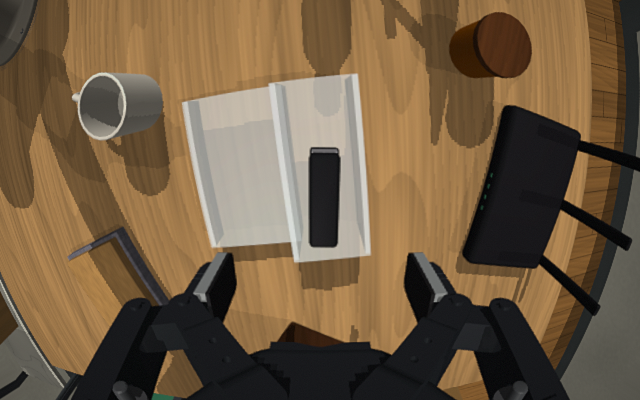

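The stapler is centred at (324,198). The stand's level seems to have lips or edges beside it, so I'll zoom in before lowering.

Run:
```python
from h import *
crop('pics/side0.png',340,260,460,360,6,'pics/s5.png')
crop('pics/w5.png',170,60,390,270,3,'pics/w5c.png')
```

```text
(no output)
```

View pics/s5.png

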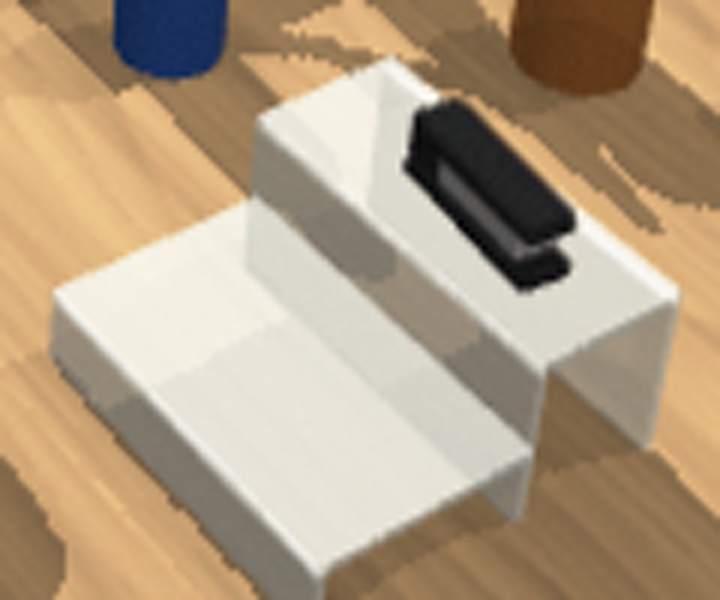

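View pics/w5c.png

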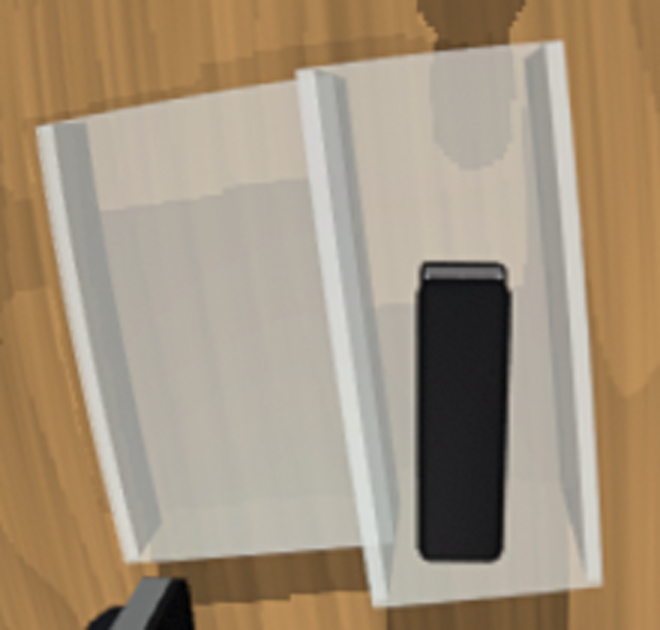

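There are no lips: the grey bands are the clear uprights seen through the top. The stapler sits ~3 mm to the +x side, so I'll correct for that and grip.

carry_out --moves "0 0.06 0.8 0 0 0 0.8; 0 0.06 1.7 0 0 0 0.7; 0 0.06 2.3 0 0 0 0.65; 0 0.06 2.54 0 0 0 0.6; 0 0.06 2.54 0 0 0 0.4; 0 0.06 2.54 0 0 0 0; 0 0.06 2.54 0 0 0 0; 0 0.06 2.54 0 0 0 0; 0 0.06 2.54 0 0 0 0"

```text
clock: 12.58
tool_pos: [0.5511, -0.3672, 0.1039]
eef_rot: [179.9, 0.1, 85.0]
contact_force: [-0.2, 0.7, 6.7]
opening: 0.295
```

carry_out --moves "0 0 -0.6 0 0 0 0; 0 0 -1.5 0 0 0 0; 0 0 -2.6 0 0 0 0; 0 0 -3 0 0 0 0; 0 0 -3 0 0 0 0"

```text
clock: 13.2
tool_pos: [0.5509, -0.3673, 0.2541]
eef_rot: [179.8, 0.1, 85.0]
contact_force: [0.2, 0.7, -1.1]
opening: 0.293
```

Run:
```python
from h import *
np.set_printoptions(precision=3,suppress=True)
o=arm.get_obs(); print(o['tool_pos'],o['opening'],o['contact_force'])
print(tomove([.615,.005,.25],[180,0,90]))
print(tomove([.615,.005,.022],[180,0,90]))
```

```text
[ 0.551 -0.367  0.254] 0.29319252771293475 [ 0.245  0.707 -1.062]
(array([7.529, 0.633, 0.068]), array([ 0.034,  0.026, -0.993]))
(array([7.539, 0.619, 4.628]), array([ 0.034,  0.026, -0.993]))
```

carry_out --moves "1 0.1 0 0 0 -0.2 0; 2 0.2 0 0 0 -0.4 0; 3 0.3 0 0 0 -0.6 0; 4 0.4 0 0 0 -0.8 0; 5 0.5 0 0 0 -1 0; 6 0.6 0 0 0 -1 0; 7 0.63 0 0 0 -1 0; 7.53 0.63 0 0 0 -1 0; 7.53 0.63 0.4 0 0 -1 0; 7.53 0.63 1.4 0 0 -1 0; 7.53 0.63 2.4 0 0 -1 0; 7.53 0.63 3.4 0 0 -1 0; 7.53 0.63 4.2 0 0 -1 0; 7.53 0.63 4.57 0 0 -1 0; 7.53 0.63 4.57 0 0 -1 0"

```text
clock: 15.08
tool_pos: [0.6134, 0.0056, 0.0227]
eef_rot: [-179.9, -0.0, 90.0]
contact_force: [0.1, -0.2, -0.8]
opening: 0.296
```

carry_out --moves "0 0 0 0 0 0 0.4; 0 0 0 0 0 0 0.5; 0 0 0 0 0 0 0.6; 0 0 -0.8 0 0 0 0.7; 0 0 -1.8 0 0 0 0.8; 0 0 -2.8 0 0 0 1; 0 0 -3.8 0 0 0 1; 0 0 -4 0 0 0 1"

```text
clock: 16.08
tool_pos: [0.616, 0.0054, 0.2283]
eef_rot: [179.5, 0.0, 90.0]
contact_force: [-0.5, 0.1, -0.4]
opening: 1.0
```

Run:
```python
from h import *
np.set_printoptions(precision=3,suppress=True)
o=arm.get_obs(); print(o['tool_pos'],o['opening'],o['contact_force'],o['clock'])
m=cams.camera_model('wrist');im=cams.grab_frame('wrist');cv2.imwrite('pics/w6.png',im[:,:,::-1])
print(tomove([.572,-.1185,.223],[180,0,90]))
```

```text
[0.616 0.005 0.228] 1.0004695819557707 [-0.469  0.125 -0.391] 16.075
(array([-2.479, -0.873,  0.085]), array([0.069, 0.007, 0.009]))
```

View pics/w6.png

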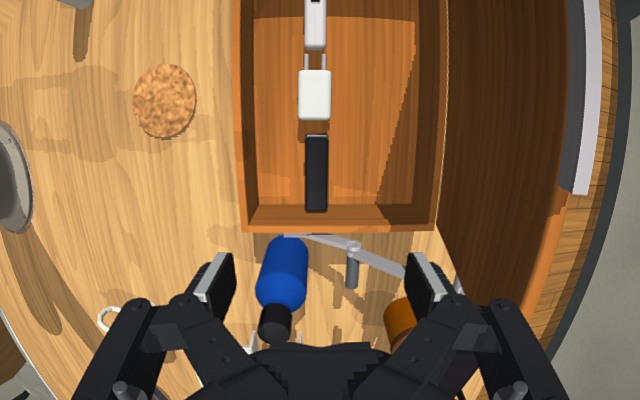

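The torch, charger and stapler are all in the box. The bottle is next.

carry_out --moves "-1 -0.4 0 0 0 0 1; -2 -0.87 0 0 0 0 1; -2.48 -0.87 0.1 0 0 0 1; -2.48 -0.87 0.1 0 0 0 1; -2.48 -0.87 0.1 0 0 0 1"

```text
clock: 16.75
tool_pos: [0.5707, -0.1177, 0.2179]
eef_rot: [-179.9, -0.1, 90.1]
contact_force: [-0.0, 0.0, -0.0]
opening: 1.0
```

Run:
```python
from h import *
np.set_printoptions(precision=4,suppress=True)
o=arm.get_obs();print(o['tool_pos'],o['eef_rot'],o['clock'])
m=cams.camera_model('wrist');im=cams.grab_frame('wrist');cv2.imwrite('pics/w7.png',im[:,:,::-1])
print(proj('wrist',[.572,-.1185,.16],m))
print(onz('wrist',(319,199),.16,m))
```

```text
[ 0.5707 -0.1177  0.2179] [-179.9146   -0.0602   90.0557] 16.75
[321.3344 216.9344]
[ 0.5704 -0.1053  0.16  ]
```

View pics/w7.png

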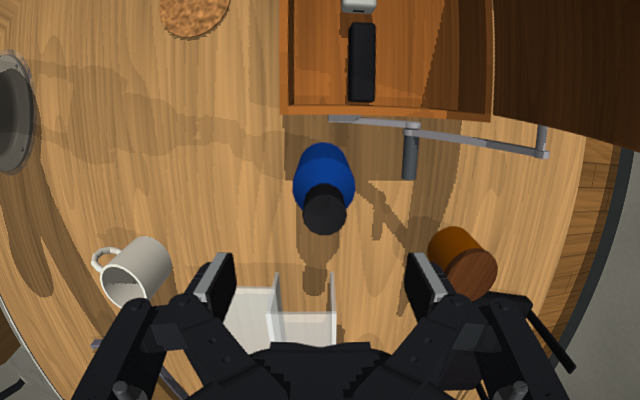

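The cap top is at (325,213), within ~3 mm of the prediction. Gripping the cap.

carry_out --moves "0.02 0.05 0.7 0 0 0 1; 0.02 0.05 1.4 0 0 0 0.9; 0.02 0.05 1.8 0 0 0 0.8; 0.02 0.05 1.84 0 0 0 0.6; 0.02 0.05 1.84 0 0 0 0.4; 0.02 0.05 1.84 0 0 0 0; 0.02 0.05 1.84 0 0 0 0; 0.02 0.05 1.84 0 0 0 0; 0.02 0.05 1.84 0 0 0 0" --grip_force 60

```text
clock: 17.92
tool_pos: [0.5741, -0.1175, 0.1279]
eef_rot: [179.9, 0.0, 90.0]
contact_force: [-0.4, 1.8, 6.0]
opening: 0.358
```

carry_out --moves "0 0 -0.4 0 0 0 0; 0 0 -1 0 0 0 0; 0 0 -1.8 0 0 0 0; 0 0 -2 0 0 0 0; 0 0 -2 0 0 0 0"

```text
clock: 18.55
tool_pos: [0.5732, -0.1174, 0.2262]
eef_rot: [-180.0, -0.0, 90.0]
contact_force: [-1.2, 0.3, -2.3]
opening: 0.357
```

Run:
```python
from h import *
np.set_printoptions(precision=4,suppress=True)
o=arm.get_obs();print(o['tool_pos'],o['eef_rot'],o['clock'])
im=cams.grab_frame('side');cv2.imwrite('pics/s8.png',im[:,:,::-1]); crop('pics/s8.png',230,100,430,280,4,'pics/s8c.png')
print(tomove([.4175,.09,.23],[180,0,90]))
```

```text
[ 0.5732 -0.1174  0.2262] [-179.9769   -0.0109   90.0394] 18.55
(array([ 4.148 , -3.1032, -0.0855]), array([-0.0259, -0.0099,  0.0068]))
```

View pics/s8c.png

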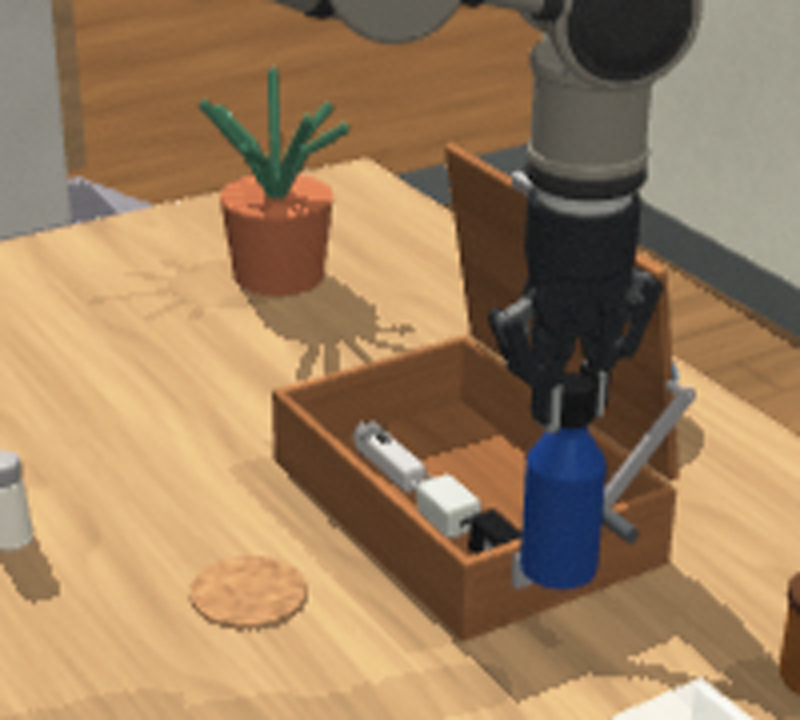

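The bottle is held upright by the cap, and in the side crop its base is at ~(562,575), clear of everything. Carrying it to the coaster.

carry_out --moves "0 -0.6 0 0 0 0 0; 0.2 -1.5 0 0 0 0 0; 0.7 -2.3 0 0 0 0 0; 1.5 -2.9 0 0 0 0 0; 2.4 -3.1 0 0 0 0 0; 3.3 -3.1 0 0 0 0 0; 4 -3.1 0 0 0 0 0; 4.15 -3.1 0 0 0 0 0; 4.15 -3.1 0 0 0 0 0; 4.15 -3.1 0 0 0 0 0"

```text
clock: 19.85
tool_pos: [0.4182, 0.089, 0.2263]
eef_rot: [-179.9, 0.0, 90.0]
contact_force: [-0.4, 0.1, -2.1]
opening: 0.357
```

Run:
```python
from h import *
np.set_printoptions(precision=4,suppress=True)
o=arm.get_obs();print(o['tool_pos'],o['eef_rot'],o['clock'],o['opening'])
im=cams.grab_frame('side');cv2.imwrite('pics/s9.png',im[:,:,::-1]); crop('pics/s9.png',200,130,400,280,4,'pics/s9c.png')
print(tomove([.4175,.09,.132],[180,0,90]))
```

```text
[0.4182 0.089  0.2263] [-179.9443    0.02     89.9867] 19.85 0.3569631496303807
(array([ 0.0209, -0.0148,  1.8888]), array([-0.0076,  0.0024, -0.0075]))
```

View pics/s9c.png

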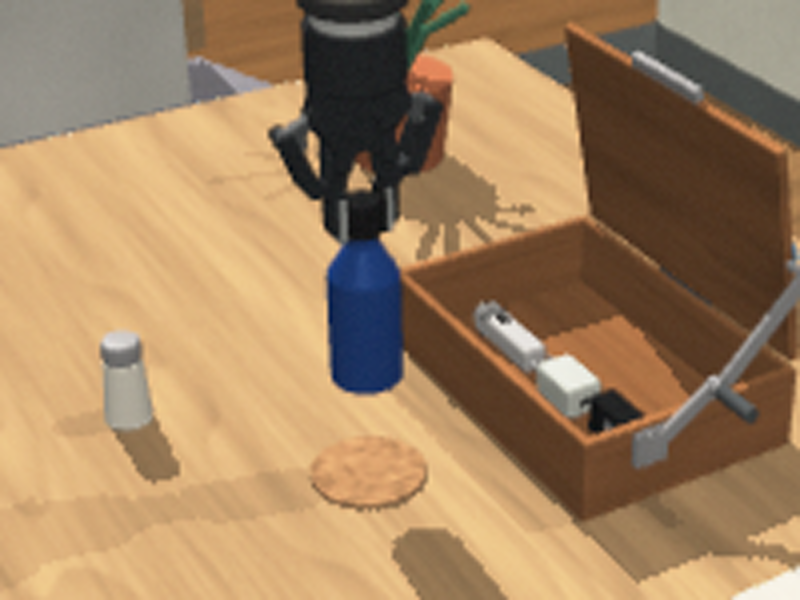

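The bottle hangs upright above the coaster. Lowering slowly.

carry_out --moves "0.02 0 0.7 0 0 0 0; 0.02 0 1.3 0 0 0 0; 0.02 0 1.6 0 0 0 0; 0.02 0 1.8 0 0 0 0; 0.02 0 1.88 0 0 0 0; 0.02 0 1.9 0 0 0 0; 0.02 0 1.9 0 0 0 0"

```text
clock: 20.78
tool_pos: [0.4187, 0.0909, 0.1322]
eef_rot: [179.9, -0.0, 90.0]
contact_force: [-0.3, 0.4, -2.2]
opening: 0.356
```

carry_out --moves "0 0 0.02 0 0 0 0; 0 0 0.04 0 0 0 0; 0 0 0.06 0 0 0 0; 0 0 0.06 0 0 0 0"

```text
clock: 21.28
tool_pos: [0.4192, 0.0911, 0.1318]
eef_rot: [179.8, -0.0, 90.1]
contact_force: [-6.7, -0.7, 27.3]
opening: 0.358
```

carry_out --moves "0 0 -0.04 0 0 0 0; 0 0 -0.04 0 0 0 0; 0 0 -0.04 0 0 0 0.4; 0 0 -0.04 0 0 0 0.5; 0 0 -0.04 0 0 0 0.6; 0 0 -0.04 0 0 0 0.7; 0 0 -0.6 0 0 0 0.9; 0 0 -1.4 0 0 0 1; 0 0 -2.4 0 0 0 1; 0 0 -2.6 0 0 0 1"

```text
clock: 22.52
tool_pos: [0.4197, 0.091, 0.2617]
eef_rot: [179.7, -0.0, 90.0]
contact_force: [0.9, 0.3, -0.1]
opening: 1.004
```

Run:
```python
from h import *
np.set_printoptions(precision=4,suppress=True)
o=arm.get_obs();print(o['tool_pos'],o['eef_rot'],o['clock'],o['opening'])
im=cams.grab_frame('side');cv2.imwrite('pics/s10.png',im[:,:,::-1]); crop('pics/s10.png',220,130,420,280,4,'pics/s10c.png')
```

```text
[0.4197 0.091  0.2617] [179.6524  -0.0163  90.0448] 22.525 1.0038526433302888
```

View pics/s10c.png

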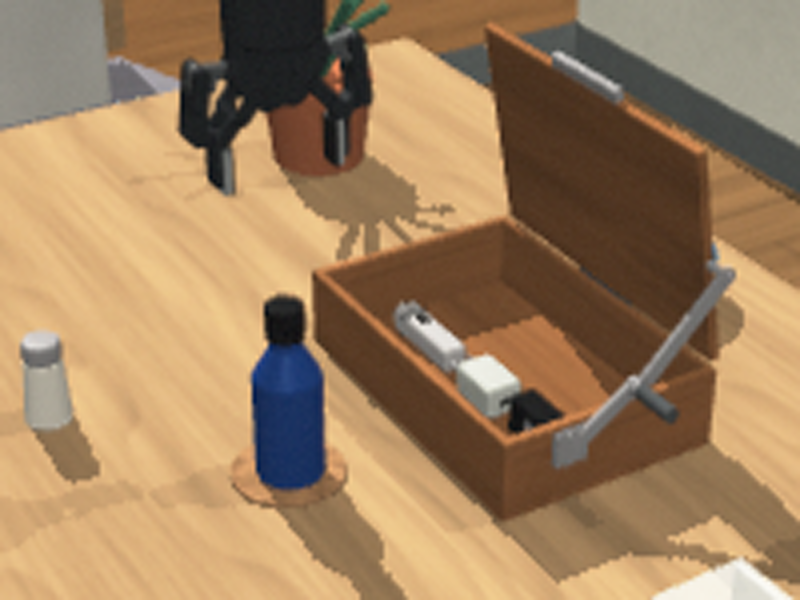

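The bottle is upright and centred on the coaster (crop ~289,475), and the three things are in the box. Before closing I'll look behind the lid, which hides a strip from both fixed cameras, in case a fourth thing is there.

Run:
```python
from h import *
np.set_printoptions(precision=3,suppress=True)
print(tomove([.66,-.05,.42],[180,0,90]))
print(tomove([.4197,.091,.42],[180,0,90]))
```

```text
(array([-2.822,  4.826, -3.154]), array([ 0.055, -0.003,  0.009]))
(array([ 0.001,  0.022, -3.176]), array([ 0.055, -0.003,  0.009]))
```

carry_out --moves "0 0 -1 0 0 0 1; 0 0 -2 0 0 0 1; 0 0 -3.1 0 0 0 1; -0.6 1 -3.1 0 0 0 1; -1.2 2 -3.1 0 0 0 1; -1.8 3 -3.1 0 0 0 1; -2.3 4 -3.1 0 0 0 1; -2.8 4.8 -3.1 0 0 0 1; -2.8 4.8 -3.1 0 0 0 1; -2.8 4.8 -3.1 0 0 0 1"

```text
clock: 23.82
tool_pos: [0.6582, -0.0487, 0.4121]
eef_rot: [-179.8, -0.0, 90.0]
contact_force: [-0.2, 0.5, -0.2]
opening: 0.998
```

Run:
```python
from h import *
np.set_printoptions(precision=3,suppress=True)
o=arm.get_obs();print(o['tool_pos'],o['eef_rot'],o['clock'],o['opening'])
m=cams.camera_model('wrist');im=cams.grab_frame('wrist');cv2.imwrite('pics/w11.png',im[:,:,::-1])
print(m['position'],[proj('wrist',p,m) for p in [[.6505,-.11,.094],[.6505,-.07,.094],[.7066,.1,.279]]])
```

```text
[ 0.658 -0.049  0.412] [-179.841   -0.048   90.042] 23.825 0.9978346794109165
[0.659 0.032 0.555] [array([315.211, 189.69 ]), array([315.13 , 164.587]), array([375.199,  24.123])]
```

View pics/w11.png

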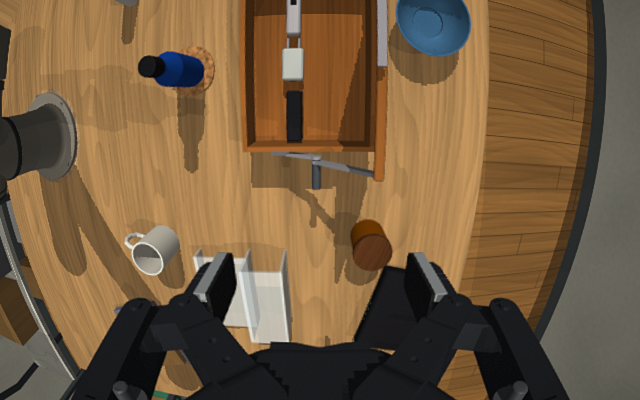

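Only the blue bowl is behind the lid, so nothing else is out. The knob spans (316,163)–(316,188), within 2 px of its calculated place. I'll plan the tilted approach, leaning out 25° so the gripper's body clears the stay and lid, and the arc.

```bash
cat >> h.py <<'E'
EK=R.from_matrix(R.from_euler('x',25,degrees=True).as_matrix()@Rm([180,0,90])).as_euler('xyz',degrees=True)
ZK=Rm(EK)[:,2]
PIN=np.array([.5925,.055])
E
python3 - <<'E'
from h import *
from scipy.optimize import brentq
np.set_printoptions(precision=3,suppress=True)
T=np.array([.6507,-.097,.094])+ZK*.0205
print(EK,ZK,T)
print(tomove(T-.09*ZK,EK)); print(tomove(T,EK))
# lid angle vs theta (box frame): lid pin at 100 from hinge
H=np.array([105,75.]);P=np.array([-45,55.])
kn=lambda t:P+70*np.array([np.cos(t),np.sin(t)])
off0=None
def pin(l,o): a=np.pi-np.radians(80)+l+o; return H+100*np.array([np.cos(a),np.sin(a)])
off=brentq(lambda o:np.linalg.norm(pin(0,o)-kn(.59))-113,-.5,.5) 
print('off',off,pin(0,off),pin(1.396,off),np.linalg.norm(pin(1.396,off)-kn(2.68)))
for t in np.arange(.8,2.7,.2):
    try:
        l=brentq(lambda l:np.linalg.norm(pin(l,off)-kn(t))-113,-.02,1.6); p=pin(l,off); k=kn(t); print(round(t,2),k,round(l,3),np.degrees(np.arctan2(*(p-k)[::-1])))
    except Exception as e: print(t,e)
E
```

```text
[180. -25.  90.] [ 0.     0.423 -0.906] [ 0.651 -0.088  0.075]
(array([-1.564, -0.139,  5.131]), array([-0.014,  4.995,  0.013]))
(array([-0.804, -0.136,  6.762]), array([-0.014,  4.995,  0.013]))
off -0.050993634349277596 [ 92.677 174.238] [ 5.131 80.123] 112.96770579380279
0.8 [  3.769 105.215] -0.005 37.68898440683817
1.0 [ -7.179 113.903] 0.04 31.929887992563522
1.2 [-19.635 120.243] 0.121 27.27583693605885
1.4 [-33.102 123.981] 0.228 23.418706585801868
1.6 [-47.044 124.97 ] 0.354 20.111953273932787
1.8 [-60.904 123.169] 0.494 17.159715664937803
2.0 [-74.13  118.651] 0.647 14.38885422796836
2.2 [-86.195 111.595] 0.812 11.602734644803295
2.4 [-96.618 102.282] 0.993 8.458568433113479
2.5999999999999996 f(a) and f(b) must have different signs
```

carry_out --moves "-0.4 0 0.5 0 1 0 1; -0.8 -0.1 1.5 0 2 0 0.9; -1.2 -0.14 2.5 0 3 0 0.8; -1.56 -0.14 3.5 0 4 0 0.6; -1.56 -0.14 4.4 0 5 0 0.5; -1.56 -0.14 5.1 0 5 0 0.5; -1.56 -0.14 5.1 0 5 0 0.5; -1.56 -0.14 5.1 0 5 0 0.5" --grip_force 80

```text
clock: 24.88
tool_pos: [0.6521, -0.1263, 0.1618]
eef_rot: [179.8, -24.9, 90.2]
contact_force: [0.1, 0.4, 0.5]
opening: 0.498
```

Run:
```python
from h import *
np.set_printoptions(precision=3,suppress=True)
o=arm.get_obs();print(o['tool_pos'],o['eef_rot'],o['clock'],o['opening'])
m=cams.camera_model('wrist');im=cams.grab_frame('wrist');cv2.imwrite('pics/w12.png',im[:,:,::-1])
print(m['position'],[proj('wrist',p,m) for p in [[.6507,-.11,.094],[.6507,-.07,.094]]])
T=np.array([.6507,-.097,.094])+ZK*.0205
print(tomove(T,EK))
```

```text
[ 0.652 -0.126  0.162] [179.765 -24.907  90.2  ] 24.875 0.4984273315685742
[ 0.652 -0.113  0.325] [array([317.188, 227.555]), array([317.337, 174.619])]
(array([-0.037, -0.041,  1.893]), array([0.039, 0.024, 0.041]))
```

View pics/w12.png

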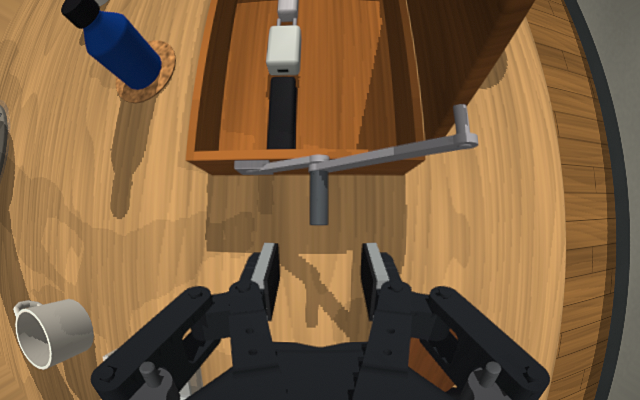

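The knob's tip is at (319,222) and its root at (318,168). It lies centred between the jaws and ~3 mm further in +y than assumed. Advancing and gripping.

carry_out --moves "0 -0.04 0.6 0 0 0 0.5; 0 -0.04 1.2 0 0 0 0.5; 0 -0.04 1.6 0 0 0 0.5; 0 -0.04 1.9 0 0 0 0.5; 0 -0.04 1.9 0 0 0 0.5; 0 -0.04 1.9 0 0 0 0.3; 0 -0.04 1.9 0 0 0 0; 0 -0.04 1.9 0 0 0 0; 0 -0.04 1.9 0 0 0 0" --grip_force 60

```text
clock: 26.05
tool_pos: [0.6512, -0.0875, 0.0741]
eef_rot: [179.7, -24.9, 90.1]
contact_force: [6.0, -0.2, 3.3]
opening: 0.141
```

Run:
```python
from h import *
np.set_printoptions(precision=3,suppress=True)
o=arm.get_obs();print(o['tool_pos'],o['eef_rot'],o['clock'],o['opening'],o['contact_force'])
m=cams.camera_model('wrist');im=cams.grab_frame('wrist');cv2.imwrite('pics/w13.png',im[:,:,::-1])
```

```text
[ 0.651 -0.087  0.074] [179.705 -24.933  90.094] 26.05 0.140915555957738 [ 5.982 -0.218  3.29 ]
```

View pics/w13.png

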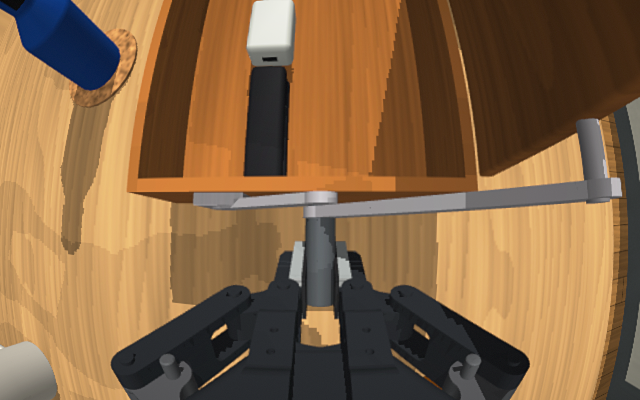

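The knob is held, with opening 0.141, about its 14 mm. Now the arc in tool units.

```bash
cat > arc.py <<'E'
from h import *
import sys
t0=float(sys.argv[1]);ts=np.linspace(t0,float(sys.argv[2]),int(sys.argv[3])+1)[1:]
k=lambda t:70*np.array([np.cos(t),0,np.sin(t)])
for t in ts:
    d=k(t)-k(t0); print(round(t,2),np.round(Rm(EK).T@d/50,2))
E
python3 arc.py .59 1.09 8
```

```text
0.65 [ 0.03 -0.05 -0.06]
0.72 [ 0.06 -0.11 -0.13]
0.78 [ 0.09 -0.17 -0.18]
0.84 [ 0.11 -0.23 -0.24]
0.9 [ 0.14 -0.3  -0.29]
0.97 [ 0.16 -0.37 -0.34]
1.03 [ 0.18 -0.44 -0.38]
1.09 [ 0.2  -0.52 -0.42]
```

carry_out --moves "0.03 -0.05 -0.06 0 0 0 0; 0.06 -0.11 -0.13 0 0 0 0; 0.09 -0.17 -0.18 0 0 0 0; 0.11 -0.23 -0.24 0 0 0 0; 0.14 -0.3 -0.29 0 0 0 0; 0.16 -0.37 -0.34 0 0 0 0; 0.18 -0.44 -0.38 0 0 0 0; 0.2 -0.52 -0.42 0 0 0 0; 0.2 -0.52 -0.42 0 0 0 0; 0.2 -0.52 -0.42 0 0 0 0"

```text
clock: 27.35
tool_pos: [0.6272, -0.0874, 0.0991]
eef_rot: [179.4, -24.9, 90.2]
contact_force: [10.0, 0.1, 7.6]
opening: 0.143
```

```bash
python3 - <<'E'
from h import *
np.set_printoptions(precision=4,suppress=True)
o=arm.get_obs();print(o['tool_pos'],o['eef_rot'],o['clock'],o['opening'],o['contact_force'])
k=o['tool_pos']-ZK*.0205; print(k, np.arctan2(k[2]-.055,k[0]-.5925), np.hypot(k[2]-.055,k[0]-.5925))
im=cams.grab_frame('side');cv2.imwrite('pics/s14.png',im[:,:,::-1]); crop('pics/s14.png',250,80,450,260,4,'pics/s14c.png')
E
python3 arc.py 1.09 2.1 16
```

```text
[ 0.6272 -0.0874  0.0991] [179.3616 -24.8935  90.1675] 27.35 0.14269016442886281 [10.014   0.1337  7.5923]
[ 0.6272 -0.0961  0.1177] 1.0648932601853822 0.07162809564294266
1.15 [ 0.02 -0.08 -0.03]
1.22 [ 0.03 -0.16 -0.06]
1.28 [ 0.04 -0.25 -0.09]
1.34 [ 0.05 -0.33 -0.11]
1.41 [ 0.06 -0.42 -0.13]
1.47 [ 0.06 -0.5  -0.14]
1.53 [ 0.07 -0.59 -0.14]
1.6 [ 0.07 -0.68 -0.14]
1.66 [ 0.06 -0.77 -0.14]
1.72 [ 0.06 -0.86 -0.13]
1.78 [ 0.05 -0.94 -0.12]
1.85 [ 0.04 -1.03 -0.1 ]
1.91 [ 0.03 -1.11 -0.07]
1.97 [ 0.02 -1.2  -0.04]
2.04 [ 0.   -1.28 -0.01]
2.1 [-0.01 -1.35  0.03]
```

View pics/s14c.png

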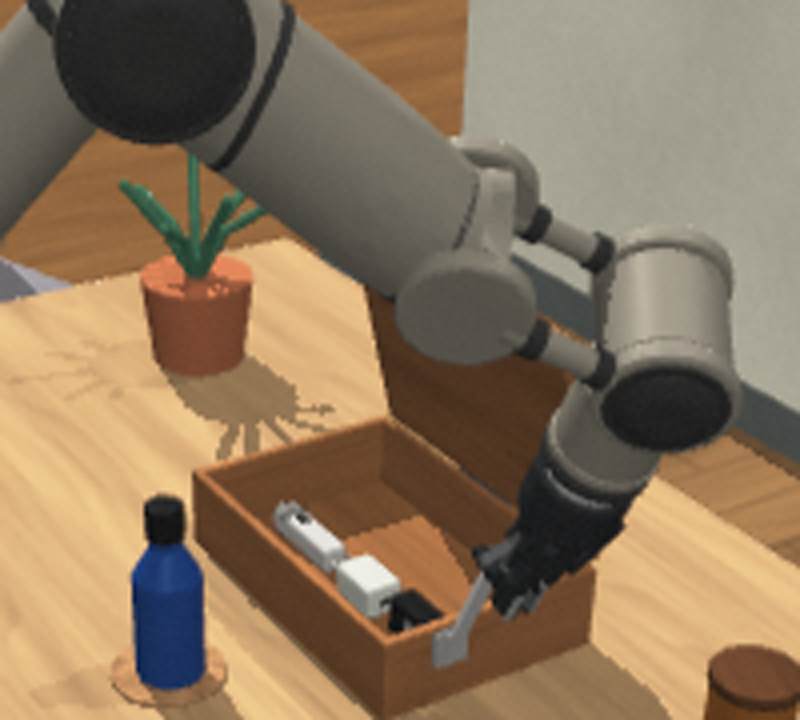

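The knee is well past centre (lower arm at 1.065 rad) with the lid just starting down and forces around 12 N. Continuing slowly.

carry_out --moves "0.02 -0.08 -0.03 0 0 0 0; 0.03 -0.16 -0.06 0 0 0 0; 0.04 -0.25 -0.09 0 0 0 0; 0.05 -0.33 -0.11 0 0 0 0; 0.06 -0.42 -0.13 0 0 0 0; 0.06 -0.5 -0.14 0 0 0 0; 0.07 -0.59 -0.14 0 0 0 0; 0.07 -0.68 -0.14 0 0 0 0; 0.07 -0.68 -0.14 0 0 0 0"

```text
clock: 28.52
tool_pos: [0.5927, -0.0875, 0.1083]
eef_rot: [179.4, -24.9, 90.2]
contact_force: [4.7, -0.7, 18.8]
opening: 0.143
```

```bash
python3 - <<'E'
from h import *
np.set_printoptions(precision=4,suppress=True)
o=arm.get_obs();print(o['tool_pos'],o['eef_rot'],o['clock'],o['opening'],o['contact_force'])
k=o['tool_pos']-ZK*.0205; print(k, np.arctan2(k[2]-.055,k[0]-.5925), np.hypot(k[2]-.055,k[0]-.5925))
im=cams.grab_frame('side');cv2.imwrite('pics/s15.png',im[:,:,::-1]); crop('pics/s15.png',250,80,450,260,4,'pics/s15c.png')
E
python3 arc.py 1.6 2.35 12
```

```text
[ 0.5927 -0.0875  0.1083] [179.3634 -24.897   90.1859] 28.525 0.14321597774453296 [ 4.724  -0.747  18.7539]
[ 0.5927 -0.0961  0.1269] 1.5673609747107513 0.07191340340974157
1.66 [-0.   -0.09  0.  ]
1.72 [-0.01 -0.17  0.01]
1.79 [-0.01 -0.26  0.03]
1.85 [-0.02 -0.34  0.05]
1.91 [-0.03 -0.43  0.07]
1.98 [-0.05 -0.51  0.1 ]
2.04 [-0.06 -0.59  0.14]
2.1 [-0.08 -0.67  0.17]
2.16 [-0.1  -0.74  0.22]
2.22 [-0.12 -0.81  0.26]
2.29 [-0.15 -0.88  0.31]
2.35 [-0.17 -0.94  0.37]
```

View pics/s15c.png

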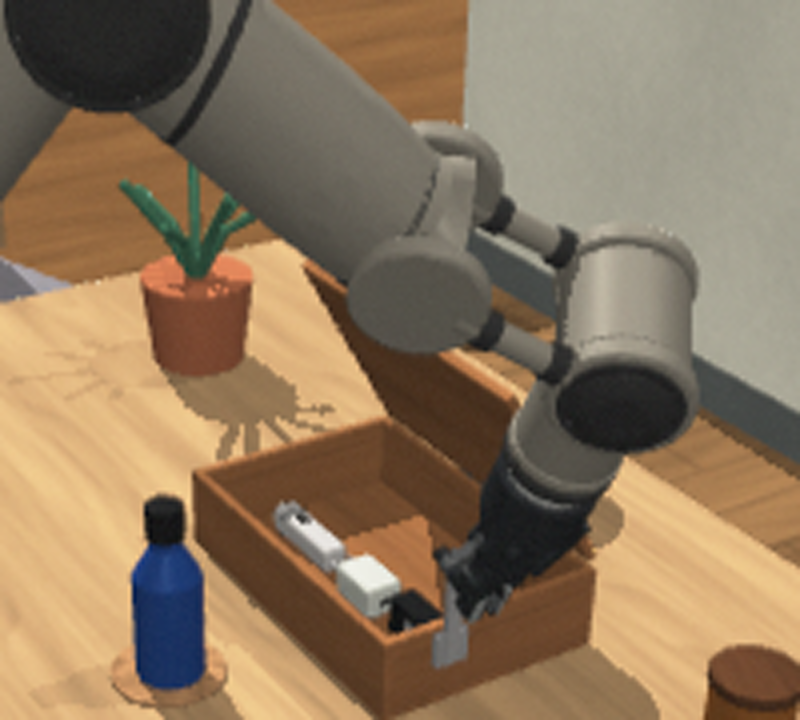

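Lid about 0.35 rad down, lower arm vertical. An 18.8 N upward reaction on the tool suggests my path runs ~1 mm low, so I'll add a small upward correction and continue.

carry_out --moves "0.01 -0.09 -0.02 0 0 0 0; 0 -0.17 -0.01 0 0 0 0; 0 -0.26 0.01 0 0 0 0; -0.01 -0.34 0.03 0 0 0 0; -0.02 -0.43 0.05 0 0 0 0; -0.04 -0.51 0.08 0 0 0 0; -0.05 -0.59 0.12 0 0 0 0; -0.05 -0.59 0.12 0 0 0 0"

```text
clock: 29.58
tool_pos: [0.5623, -0.0875, 0.0997]
eef_rot: [179.6, -24.9, 90.1]
contact_force: [4.1, -2.5, 9.6]
opening: 0.142
```

```bash
python3 - <<'E'
from h import *
np.set_printoptions(precision=4,suppress=True)
o=arm.get_obs();print(o['tool_pos'],o['eef_rot'],o['clock'],o['opening'],o['contact_force'])
k=o['tool_pos']-ZK*.0205; print(k, np.arctan2(k[2]-.055,k[0]-.5925), np.hypot(k[2]-.055,k[0]-.5925))
im=cams.grab_frame('side');cv2.imwrite('pics/s16.png',im[:,:,::-1]); crop('pics/s16.png',250,80,450,260,4,'pics/s16c.png')
E
python3 arc.py 2.04 2.4 6
```

```text
[ 0.5623 -0.0875  0.0997] [179.5556 -24.8733  90.102 ] 29.575 0.14240394521873267 [ 4.0557 -2.5288  9.6294]
[ 0.5623 -0.0962  0.1182] 2.015938627353281 0.07006906394445239
2.1 [-0.02 -0.07  0.04]
2.16 [-0.04 -0.14  0.08]
2.22 [-0.06 -0.21  0.12]
2.28 [-0.08 -0.28  0.17]
2.34 [-0.1  -0.34  0.22]
2.4 [-0.13 -0.4   0.27]
```

View pics/s16c.png

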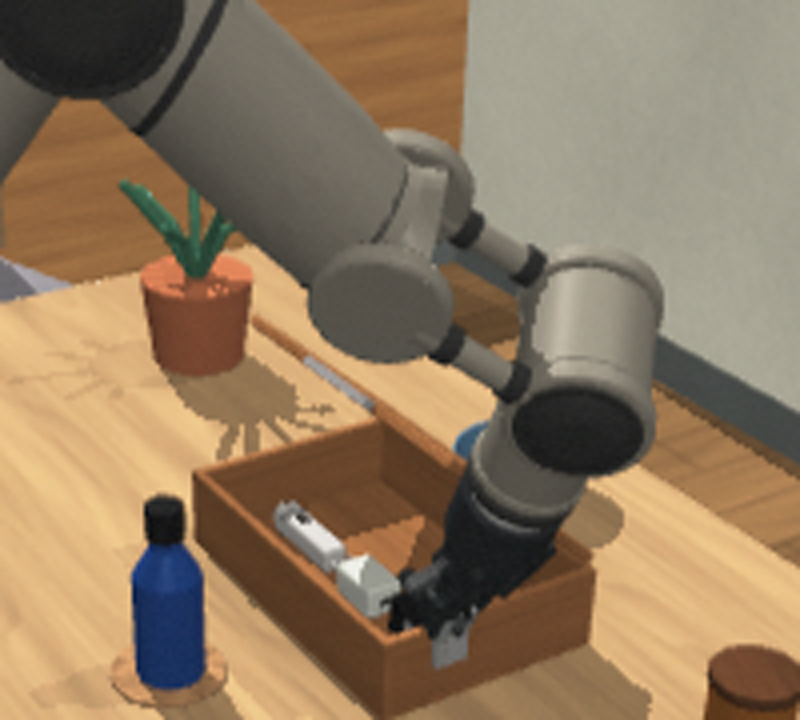

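Going smoothly: the radius is 0.0701 m and the forces are low. Continuing.

carry_out --moves "-0.02 -0.07 0.04 0 0 0 0; -0.04 -0.14 0.08 0 0 0 0; -0.06 -0.21 0.12 0 0 0 0; -0.08 -0.28 0.17 0 0 0 0; -0.1 -0.34 0.22 0 0 0 0; -0.13 -0.4 0.27 0 0 0 0; -0.13 -0.4 0.27 0 0 0 0"

```text
clock: 30.5
tool_pos: [0.5412, -0.0875, 0.0825]
eef_rot: [179.8, -24.9, 90.0]
contact_force: [5.8, -2.9, -0.2]
opening: 0.142
```

```bash
python3 - <<'E'
from h import *
np.set_printoptions(precision=4,suppress=True)
o=arm.get_obs();print(o['tool_pos'],o['eef_rot'],o['clock'],o['opening'],o['contact_force'])
k=o['tool_pos']-ZK*.0205; print(k, np.arctan2(k[2]-.055,k[0]-.5925), np.hypot(k[2]-.055,k[0]-.5925))
im=cams.grab_frame('side');cv2.imwrite('pics/s17.png',im[:,:,::-1]); crop('pics/s17.png',250,80,450,260,4,'pics/s17c.png')
E
python3 arc.py 2.4 2.7 6
```

```text
[ 0.5412 -0.0875  0.0825] [179.7822 -24.8867  90.039 ] 30.5 0.14165703247002143 [ 5.7717 -2.9474 -0.208 ]
[ 0.5412 -0.0962  0.1011] 2.4089406568827827 0.06894013121635537
2.45 [-0.02 -0.05  0.05]
2.5 [-0.05 -0.09  0.1 ]
2.55 [-0.07 -0.13  0.15]
2.6 [-0.09 -0.17  0.2 ]
2.65 [-0.12 -0.2   0.26]
2.7 [-0.15 -0.23  0.31]
```

View pics/s17c.png

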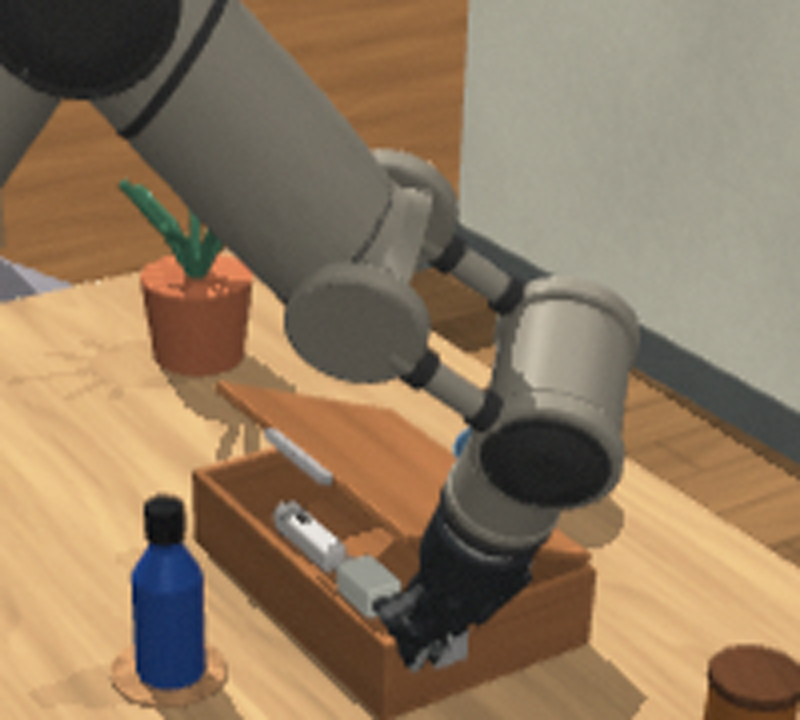

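carry_out --moves "-0.02 -0.05 0.05 0 0 0 0; -0.05 -0.09 0.1 0 0 0 0; -0.07 -0.13 0.15 0 0 0 0; -0.09 -0.17 0.2 0 0 0 0; -0.11 -0.19 0.23 0 0 0 0; -0.12 -0.2 0.26 0 0 0 0; -0.13 -0.22 0.28 0 0 0 0; -0.13 -0.22 0.28 0 0 0 0"

```text
clock: 31.55
tool_pos: [0.5314, -0.0877, 0.068]
eef_rot: [179.6, -24.9, 90.1]
contact_force: [7.1, -2.4, 4.7]
opening: 0.14
```

Run:
```python
from h import *
np.set_printoptions(precision=4,suppress=True)
o=arm.get_obs();print(o['tool_pos'],o['eef_rot'],o['clock'],o['opening'],o['contact_force'])
k=o['tool_pos']-ZK*.0205; print(k, np.arctan2(k[2]-.055,k[0]-.5925), np.hypot(k[2]-.055,k[0]-.5925))
im=cams.grab_frame('side');cv2.imwrite('pics/s18.png',im[:,:,::-1]); crop('pics/s18.png',250,80,450,260,4,'pics/s18c.png')
```

```text
[ 0.5314 -0.0877  0.068 ] [179.6186 -24.8667  90.0801] 31.55 0.13955655790553478 [ 7.0785 -2.3933  4.7241]
[ 0.5314 -0.0963  0.0866] 2.6643085971902516 0.06882284061010704
```

View pics/s18c.png

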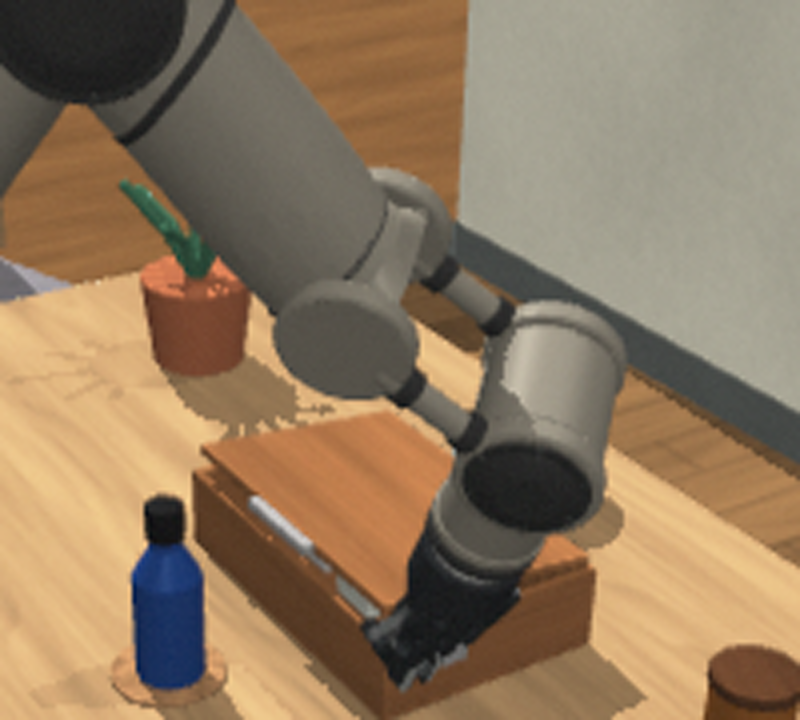

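The lid is nearly down, with a small gap left at its front edge. A little further along the arc.

carry_out --moves "-0.01 -0.02 0.03 0 0 0 0; -0.03 -0.03 0.06 0 0 0 0; -0.04 -0.04 0.09 0 0 0 0; -0.06 -0.05 0.12 0 0 0 0; -0.06 -0.05 0.12 0 0 0 0"

```text
clock: 32.22
tool_pos: [0.5297, -0.0879, 0.0625]
eef_rot: [179.5, -24.9, 90.1]
contact_force: [8.4, -2.6, 13.3]
opening: 0.144
```

Run:
```python
from h import *
np.set_printoptions(precision=4,suppress=True)
o=arm.get_obs();print(o['tool_pos'],o['eef_rot'],o['clock'],o['opening'],o['contact_force'])
k=o['tool_pos']-ZK*.0205; print(k, np.arctan2(k[2]-.055,k[0]-.5925), np.hypot(k[2]-.055,k[0]-.5925))
im=cams.grab_frame('side');cv2.imwrite('pics/s19.png',im[:,:,::-1]); crop('pics/s19.png',250,80,450,260,4,'pics/s19c.png')
```

```text
[ 0.5297 -0.0879  0.0625] [179.502  -24.8759  90.0995] 32.225 0.14416541488879445 [ 8.4366 -2.6054 13.2834]
[ 0.5297 -0.0966  0.0811] 2.7476488400558288 0.06799748226918273
```

View pics/s19c.png

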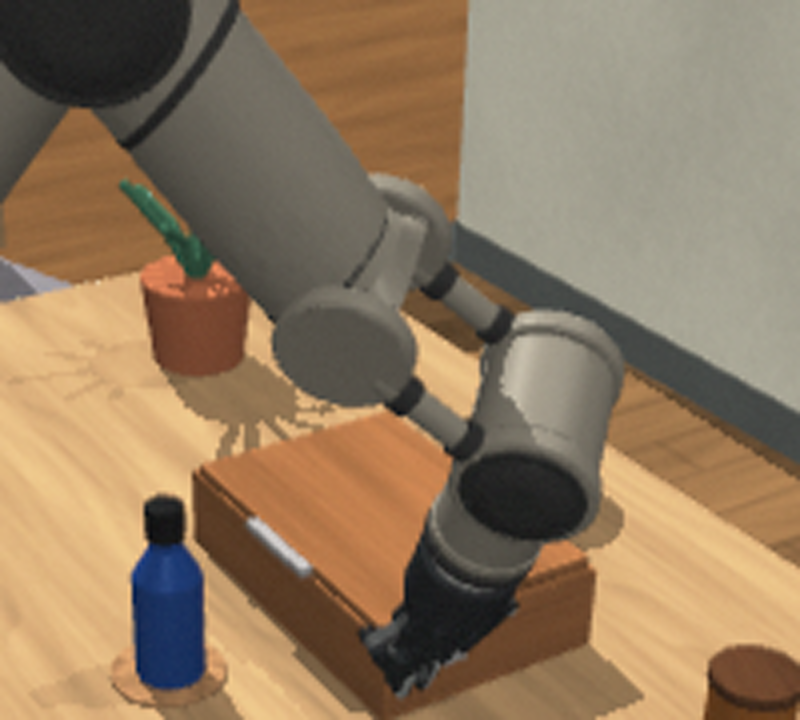

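The lid looks shut and the reaction has risen to 13 N. I'll let go and back away along the tool axis.

carry_out --moves "0 0 0 0 0 0 0.3; 0 0 0 0 0 0 0.5; 0 0 0 0 0 0 0.6; 0 0 -0.3 0 0 0 0.6; 0 0 -0.8 0 0 0 0.6; 0 0 -1.6 0 0 0 0.6; 0 0 -2.6 0 0 0 0.6; 0 0 -3.6 0 0 0 0.6; 0 0 -4.6 0 0 0 0.6; 0 0 -4.6 0 0 0 0.6"

```text
clock: 33.52
tool_pos: [0.5273, -0.1862, 0.2727]
eef_rot: [179.6, -24.7, 90.1]
contact_force: [0.6, 0.3, -0.2]
opening: 0.6
```

Run:
```python
from h import *
np.set_printoptions(precision=4,suppress=True)
o=arm.get_obs();print(o['tool_pos'],o['eef_rot'],o['clock'],o['opening'],o['contact_force'])
im=cams.grab_frame('side');cv2.imwrite('pics/s20.png',im[:,:,::-1]); crop('pics/s20.png',250,100,420,260,4,'pics/s20c.png')
im=cams.grab_frame('wrist');cv2.imwrite('pics/w20.png',im[:,:,::-1])
```

```text
[ 0.5273 -0.1862  0.2727] [179.6005 -24.6932  90.1015] 33.525 0.5997601821605656 [ 0.5983  0.2909 -0.2216]
```

View pics/s20c.png

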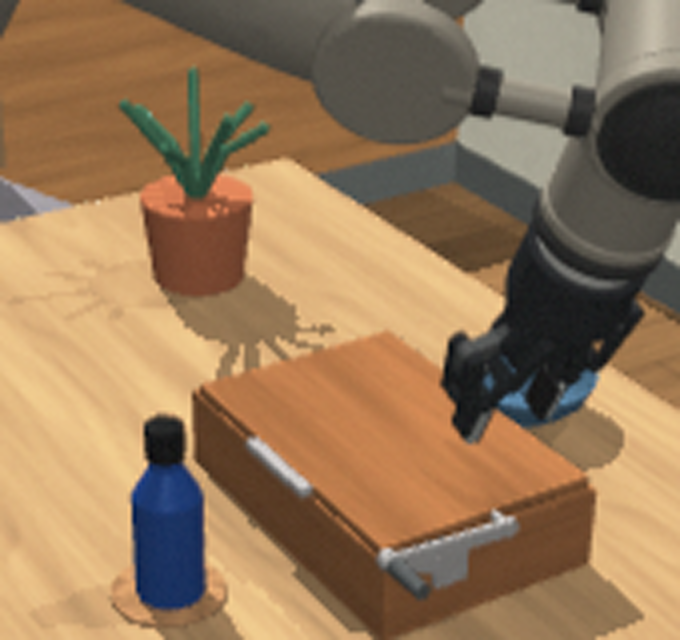

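View pics/w20.png

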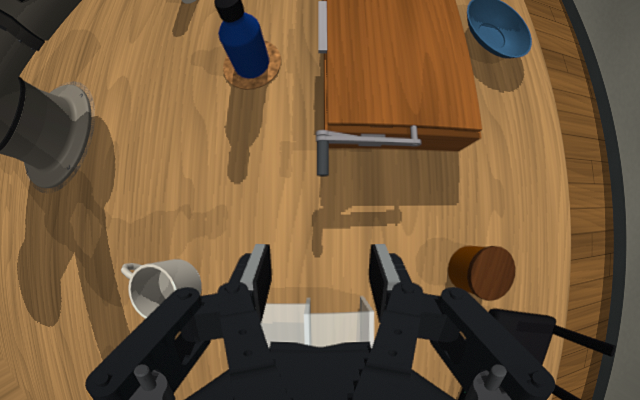

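The side crop shows the lid flat on the box, the stay folded and the bottle standing on the coaster. As a check I'll probe the lid's front edge gently with shut fingers. The contact height gives the gap, and the press closes any that's left.

Run:
```python
from h import *
np.set_printoptions(precision=3,suppress=True)
print(tomove([.565,.10,.25],[180,0,90]));print(tomove([.565,.10,.10],[180,0,90]))
```

```text
(array([4.989, 0.778, 2.741]), array([ 0.001, -4.996,  0.001]))
(array([3.722, 0.777, 5.46 ]), array([ 0.001, -4.996,  0.001]))
```

carry_out --moves "0.8 0.1 0.4 0 -1 0 0; 1.6 0.2 0.8 0 -2 0 0; 2.5 0.4 1.3 0 -3 0 0; 3.3 0.5 1.7 0 -4 0 0; 4.2 0.7 2.3 0 -5 0 0; 4.99 0.78 2.74 0 -5 0 0; 4.6 0.78 3.6 0 -5 0 0; 4.2 0.78 4.4 0 -5 0 0; 3.9 0.78 5.1 0 -5 0 0; 3.72 0.78 5.46 0 -5 0 0; 3.72 0.78 5.46 0 -5 0 0"

```text
clock: 35.0
tool_pos: [0.5629, 0.1005, 0.0971]
eef_rot: [-179.6, 0.0, 90.1]
contact_force: [0.8, 0.6, 0.6]
opening: -0.001
```

Run:
```python
from h import *
np.set_printoptions(precision=4,suppress=True)
o=arm.get_obs();print(o['tool_pos'],o['eef_rot'],o['clock'],o['opening'],o['contact_force'])
```

```text
[0.5629 0.1005 0.0971] [-179.6237    0.0154   90.0786] 35.0 -0.0011004976790967924 [0.8289 0.5689 0.6143]
```

Now lowering in 1–1.5 mm steps towards the shut height, z ≈ 0.085.

carry_out --moves "0 0 0.03 0 0 0 0; 0 0 0.06 0 0 0 0; 0 0 0.09 0 0 0 0; 0 0 0.12 0 0 0 0; 0 0 0.15 0 0 0 0; 0 0 0.18 0 0 0 0"

```text
clock: 35.75
tool_pos: [0.5653, 0.1002, 0.0907]
eef_rot: [180.0, -0.0, 90.0]
contact_force: [0.1, -0.2, -0.0]
opening: -0.001
```

carry_out --moves "0 0 0.02 0 0 0 0; 0 0 0.04 0 0 0 0; 0 0 0.06 0 0 0 0; 0 0 0.08 0 0 0 0; 0 0 0.09 0 0 0 0"

```text
clock: 36.38
tool_pos: [0.5653, 0.1002, 0.0862]
eef_rot: [-180.0, -0.0, 90.0]
contact_force: [0.2, -0.7, -0.1]
opening: 0.002
```

carry_out --moves "0 0 0.02 0 0 0 0; 0 0 0.04 0 0 0 0; 0 0 0.06 0 0 0 0; 0 0 0.07 0 0 0 0; 0 0 0.07 0 0 0 0"

```text
clock: 37.0
tool_pos: [0.5655, 0.1003, 0.0849]
eef_rot: [179.9, -0.0, 90.1]
contact_force: [-6.6, -0.6, 15.0]
opening: -0.001
```

First contact is at z = 0.085, the shut height, and it holds firm at 15 N, so the lid is fully shut. Retreating for the last look.

carry_out --moves "0 0 -0.4 0 0 0 0; 0 0 -1.4 0 0 0 0; 0 0 -2.6 0 0 0 0; 0 0 -3.8 0 0 0 0; 0 0 -5 0 0 0 0; 0 0 -5 0 0 0 0; 0 0 -5 0 0 0 0"

```text
clock: 37.88
tool_pos: [0.565, 0.1002, 0.3321]
eef_rot: [-180.0, -0.0, 90.0]
contact_force: [0.4, 0.2, -0.5]
opening: 0.001
```

Run:
```python
from h import *
np.set_printoptions(precision=4,suppress=True)
o=arm.get_obs();print(o['tool_pos'],o['dq'],o['clock'],o['contact_force'])
im=cams.grab_frame('side');cv2.imwrite('pics/s21.png',im[:,:,::-1]); crop('pics/s21.png',220,100,420,280,4,'pics/s21c.png')
im=cams.grab_frame('top');cv2.imwrite('pics/t21.png',im[:,:,::-1])
hsv=cv2.cvtColor(cv2.imread('pics/s21.png'),cv2.COLOR_BGR2HSV)
```

```text
[0.565  0.1002 0.3321] [-0.0686  1.4144  1.6119  0.085  -0.1359  0.048 ] 37.875 [ 0.3834  0.1984 -0.5242]
```

View pics/s21c.png

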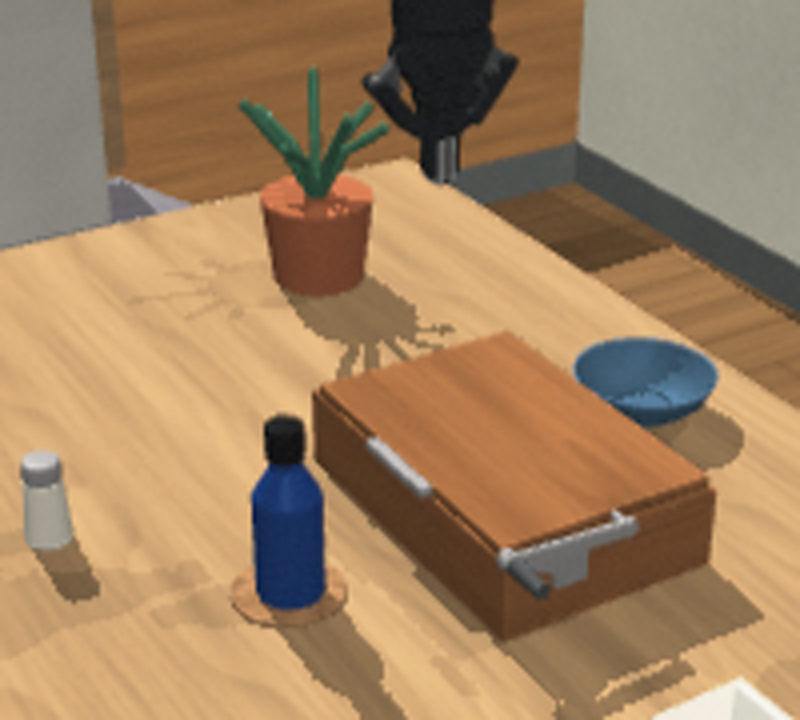

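View pics/t21.png

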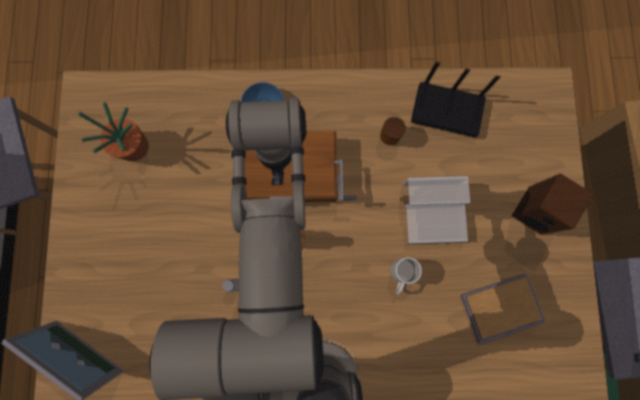

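Run:
```python
from h import *
u=lambda x,y:(220+(x+.5)/4-.5,100+(y+.5)/4-.5)
print('cap top',onz('side',u(285,424),.164),'coaster',onz('side',u(289,590),.004))
o=arm.get_obs();print(o['clock'],abs(o['dq']).max())
print(arm.sign_off())
```

```text
cap top [0.42030929 0.08954969 0.164     ] coaster [0.41880643 0.09087123 0.004     ]
37.975 0.28742394515291464
the job is handed in; nothing more can be done
None
```

The shelf is tidied and the job handed in at 38 s of the 210 s allowed; no verdict was given. Three small things were out: the torch, the charger and the stapler. I saw no remote or tape measure, including behind the lid.

**What I did:** I put the three things in the box and stood the bottle on the coaster. Then I gripped the stay's knob, took it past centre and along its arc, and lowered the lid slowly.

**Last checks:**
- **Lid:** a gentle probe at its front met it at z = 0.085 m, the fully shut height, and it held firm at 15 N.
- **Bottle:** it looks upright, and its cap is about 2 mm from the coaster's centre.
- **Things in the box:** all three were still in it in the last views before the lid covered them.
- **Mug, candle and shaker:** they look to be where they started, by eye only; I did not measure them again.
- **Robot:** it was clear of everything at the end.

**Off plan:** setting the bottle down briefly pressed at 27 N, and the reaction on the knob rose to 19 N mid-arc because my path ran about 1–2 mm off its circle. I corrected both.

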